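# Press a repaired board onto the test probes and hold the lever

## Robot

A 6-joint arm with a two-finger parallel gripper is mounted at the origin on a cart in front of the work surface, level with it; the furniture and walls round the work are solid. World frame = base frame: x ahead of the robot, y to its left, z up, the work surface at z = 0. Lengths are in mm, angles in rad, forces in N, time in s.
With the tool pointing down it reaches from about 275 to 725 mm from the base axis. Payload 5.6 kg.
Tool frame: the origin (TCP) lies midway between the tips of the shut fingers; the grasp point (between the pads) lies 19 mm behind it; y points along the fingers, x is the direction in which the jaws open and shut, and the axes are right-handed (so a half turn about y gives the same grasp; the last joint's range is limited). The gripper opens to 85 mm and grips with 20 to 120 N. Pads are 22 mm wide; open, the fingers measure 114 mm over their backs; the gripper's body (76 mm by 85 mm) begins 54 mm behind the grasp point. The pads swing forward as they close: fully open they stand 13 mm farther back than shut.
Start: joints at [1.412, 0.255, 0.108, 0, -1.424, -0.285], TCP at [236.129, 496.725, 231.283] pointing down, gripper open.
Joint ranges: [-2.95, 2.95], [-1.21, 1.97], [-1.09, 1.5], [-2.87, 1.71], [-2.94, -0.07], [-3.05, 3.05]. Speed limits (rad/s): [2.57, 2.57, 3.14, 3.14, 3.14, 3.14].

## Interface

Orientations are given as [roll, pitch, yaw] about the fixed x, y, z axes, in that order (R = Rz(yaw) Ry(pitch) Rx(roll)).
In Python, from bench import ctrl gives the robot as it stands.
- The arm moves only by the shell command python3 -m jog 'ROWS'. ROWS is text: rows parted by semicolons, each of 7 numbers parted by spaces: the turn, a rotation vector about the tool's x, y, z in degrees, then the shift along the tool's x, y, z in m, then the finger opening in m, from 0 to 0.0854. In form: rx ry rz tx ty tz jaw; .... A call has 1 to 8 rows; each row shifts and turns the commanded pose from where the row before left it, along the tool's axes as they then stand; what a row does not reach is not made up. A row lasts 1/10 s, in which the tool goes at most 50 mm and 8.59 degrees, less where a joint would pass 70% of its speed; a pose out of reach is approached as far as the arm can. A call with a gripper value outside its range is refused whole. The fingers move at their own pace and stop on an object; the grip force is fixed at half the most. Time passes only in rows, so rows that do not move let the fingers close. It gives the time, the measured TCP pose, the force and the opening at its end, in the units of the state.
- ctrl.get_obs(): the state, without advancing time (a new reading comes with each control period).
- ctrl.read_camera(name): name is "scene" or "top"; returns a dict with "img" (384x512x3 uint8, red, green, blue), "mtx" (3x3 intrinsics, pixels), "view" (4x4, takes a point from world to camera coordinates). Camera axes: x right, y down, z forward; pixel columns grow to the right and rows downward; lengths in mm; the calibration is good to about 2 mm. A picture is of the moment at which its call begins. There is no depth.
- ctrl.finish_job(): hands the job in, once; it reports no verdict.
The state is a dict: "time": time; "q": joint angles; "dq": joint speeds; "tau": joint torques, N m; "tool_pos": TCP position; "orientation": TCP orientation; "force": force on the tool from outside, world axes, zero at the start; "wrist_torque": the same for the moment, N m; "gripper_width": opening from 0.0 (shut) to 1.0 (fully open).
Only numpy, scipy, OpenCV 4.12 (cv2) and the standard library are available. Lean on these libraries where they do the work, as an engineer would, in place of code of your own. Each camera call takes 0.05 s, during which the arm holds its last target.

## Task

Test the repaired white circuit board in the lever press: lay it flat in the nest between the locating pins, let go, and push the carriage fully home under the press. Only then flip the red safety catch over to free the lever, pull the lever all the way down by its grip bar so that the board is pressed onto the probes, and finish while still holding the lever down. Leave the other boards, the phone and the tools where they lie.

Things in the scene. Friction and masses are not known exactly. Their poses are not given: they have to be found in the camera images.
- board_white: Pale grey-white circuit board, 50 mm (its x) by 60 mm (its y), 25 g, flat, component side up; origin at the centre of its underside. The 2 mm plate, whose edges one pinches, is 4 to 6 mm above the origin; below it a block of parts 43 x 54 mm; on top a connector up to 11 mm in the middle of the +x edge.
- press: Lever-operated board test press, fixed. Origin at bench level under the press axis; x points to its back (away from the robot), y to its left, z up; all offsets below are in this frame, mm. Grey housing x -190 to 85, y +-105, 42 high; side plates at y +-85 to 95, x -20 to 62, carry a bridge at z 157 to 193; a steel rack bar stands up through it to z 228.
- carriage: Black carriage on rails, 130 x 124 mm, top face at z 62 mm; it carries the dark green probe bed from the loading place in front of the press (nest 110 mm before the press axis, open from above) to under the press.
- nest (a point): Centre of the dark green probe bed's top face, z 68 mm, where the board's underside rests; axes as the press. The board's 50 mm side goes along x, its 60 mm side along y, either way round. The bed is sprung: gives up to 5 mm, about 3 N per mm, when squeezed.
- probe_bed: The bed with eight domed steel locating pins, 5 mm thick, 10 mm high, at x +-29.5, y +-23 and x +-20, y +-34.5 mm from the nest centre: 2 mm play round the board. The middle of each side is open for fingers (35 mm wide between the pins on the y sides, 41 mm on the x sides) and cut back to the carriage's face 6 mm lower.
- carriage_slide (a joint): Carriage position in m: 0 = fully out toward the robot (loading), 0.11 = fully home under the press, at its end stop. Starts at 0 to 0.015. Moves along the press +x with about 2 N of friction and stays where it is left.
- push_bar (a point): Middle of the front face of the carriage's upright push bar: aluminium, 80 mm wide along y, 10 mm thick along x, from z 60 to 90 mm; this point is at z 77 mm, 83 mm in front of the nest. Push it along the press +x.
- catch_flip (a joint): Safety catch angle in rad: 0 = locked (tab leans outward to the robot's right, red nose in front of the right lever arm), 1.4 = fully flipped (tab leans inward to the left, nose stands up clear of the arm). About 1 N at the tab; stays where it is left. Off from 1.1 up; while locked the lever cannot move.
- catch_tab (a point): A point near the upper end of the red tab of the safety catch, 48 mm from its pivot. The tab is 24 mm wide along the press x, 8 mm thick and reaches from 6 to 48 mm from the pivot; when locked it leans 0.7 rad outward (to -y). Pushing it inward, to press +y, with closed fingers flips it.
- catch_hinge (a point): Pivot of the catch, at the tab: on a shaft along the press x at press (-46, -80, 220) mm. The tab swings about it from 0.7 rad outward to 0.7 rad inward.
- lever: Fork lever: two dark side arms (y = +-107 mm) on pivots at the side plates, joined at the top by a round grip bar along the press y.
- lever_swing (a joint): Lever angle in rad: 0 = raised, 1.2 = all the way down at its stop (over 1.08 counts as down). A spring pushes it back up: about 3 N at the bar at first, rising to about 7 N at the bottom. It swings back if let go. It drives the pressure plate down 18 mm per rad onto the board.
- lever_grip (a point): Middle of the grip bar: black sleeve 24 mm thick, 140 mm long along press y, 140 mm from lever_hinge. Raised: 139 mm above and 17 mm behind (+x) the pivot, about 309 mm over the bench; all the way down: 123 mm in front of and 66 mm above the pivot. Can be pinched from above, fingers on its -x and +x sides; it turns between them.
- lever_hinge (a point): Pivot axis of the lever (parallel to the press y), at press (22, 0, 170) mm. Angle from upright toward the robot = lever_swing - 0.12 rad.
- pressure_plate: Clear plate with four black pusher pins under the bridge; moves down with the lever.
- board_green: Green circuit board, 50 x 35 x 11 mm; leave it alone.
- board_black: Black circuit board, 46 x 60 x 11 mm; leave it alone.
- phone: Dark phone, 150 x 76 x 8 mm; leave it alone.
- driver_red: Red-handled screwdriver, 140 mm; leave it alone.
- spudger: Spudger, 145 mm, grey with dark middle; leave it alone.
- tweezers_curved: Steel tweezers, 127 mm; leave it alone.

How it is judged:
By the outcome, as a careful person would: the job done as asked, in the order asked, and still so for the second after the job is handed in, while the arm keeps its last pose, push and grip.
It also fails if it takes over 67 s, if anything falls off the work surface, if the arm or the gripper's body presses on something with over 40 N, if the wrist force passes 120 N, or if a joint passes its speed limit or range.

## Working session

There is one attempt and no reset: what is moved stays moved. The work goes in short steps, Python scripts to look and compute and a shell command to move; the robot and the scene stay as the last step left them, time stands still between calls to the robot, and variables do not carry over. Pictures are saved under pics/ and viewed, and the job is handed in when it is done.

```bash
ls; mkdir -p pics; python3 - <<'E'
from bench import ctrl
import cv2
o=ctrl.get_obs(); print(o)
for n in("scene","top"):
    c=ctrl.read_camera(n); print(n,c["mtx"],c["view"])
    cv2.imwrite(f"pics/{n}0.png",cv2.cvtColor(c["img"],cv2.COLOR_RGB2BGR))
E
```

```text
pics
{'time': 0.0, 'q': array([ 1.41161634e+00,  2.55750668e-01,  1.06996357e-01, -5.28392279e-04,
       -1.42390524e+00, -2.84606010e-01]), 'dq': array([-0.0003002 , -0.00185219,  0.00223266, -0.00128737, -0.00142394,
        0.00059657]), 'tau': array([-1.01544159e-03, -3.86634457e+01,  2.37934899e+01,  5.36522001e+00,
       -6.16806399e-03,  1.18253132e-05]), 'tool_pos': array([235.86004226, 496.29792505, 230.38244438]), 'orientation': array([-1.57077470e+00, -1.93501548e-03, -2.01466017e+00]), 'force': array([ 0.68301498,  0.10277877, -0.74374316]), 'wrist_torque': array([ 0.03738463, -0.01606433,  0.03213833]), 'gripper_width': 0.99975788383531}
scene [[358.64310518   0.         253.8855535 ]
 [  0.         358.64310518 186.36595396]
 [  0.           0.           1.        ]] [[ 6.32862775e-01 -7.74243031e-01  5.69540203e-03 -4.76223001e+02]
 [-5.06365415e-01 -4.19443138e-01 -7.53433156e-01  3.31141252e+02]
 [ 5.85729268e-01  4.73935843e-01 -6.57499842e-01  9.92118921e+02]
 [ 0.00000000e+00  0.00000000e+00  0.00000000e+00  1.00000000e+00]]
top [[398.50691233   0.         250.63637554]
 [  0.         398.50691233 189.95363377]
 [  0.           0.           1.        ]] [[ 3.04224666e-03 -9.99863612e-01 -1.62327443e-02 -1.67260541e+02]
 [-9.98521408e-01 -2.15632696e-03 -5.43170977e-02  5.14609667e+02]
 [ 5.42746864e-02  1.63739887e-02 -9.98391782e-01  1.25414527e+03]
 [ 0.00000000e+00  0.00000000e+00  0.00000000e+00  1.00000000e+00]]
```

View pics/scene0.png

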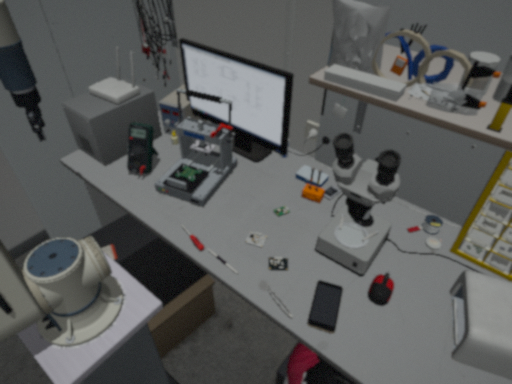

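View pics/top0.png

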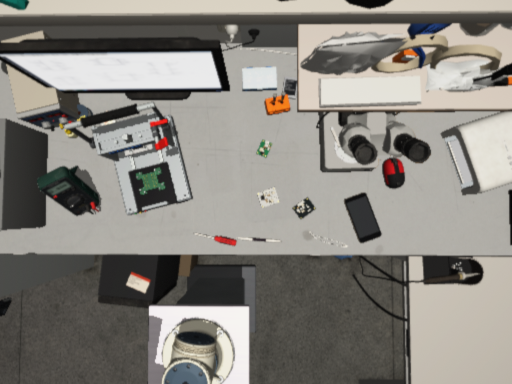

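```bash
cat > h.py <<'E'
import numpy as np, cv2
from bench import ctrl
from scipy.spatial.transform import Rotation as R
def cam(n):
    return ctrl.read_camera(n)
def proj(c,p):
    q=c["view"][:3,:3]@np.asarray(p,float)+c["view"][:3,3]
    u=c["mtx"]@q; return u[:2]/u[2]
def ray(c,uv,z):
    V=c["view"];Rm=V[:3,:3];C=-Rm.T@V[:3,3]
    d=Rm.T@np.linalg.inv(c["mtx"])@np.array([uv[0],uv[1],1.])
    return C+d*(z-C[2])/d[2]
def crop(c,x0,y0,x1,y1,s,name,pts=()):
    im=cv2.cvtColor(c["img"],cv2.COLOR_RGB2BGR)[y0:y1,x0:x1]
    im=cv2.resize(im,None,fx=s,fy=s,interpolation=cv2.INTER_CUBIC)
    for p in pts:
        u=proj(c,p); cv2.circle(im,(int((u[0]+.5-x0)*s),int((u[1]+.5-y0)*s)),3,(255,0,255),1)
    for x in range((x0+9)//10*10,x1,10): 
        cv2.line(im,(int((x+.5-x0)*s),0),(int((x+.5-x0)*s),8 if x%50 else 16),(0,0,255),1)
        if x%20==0: cv2.putText(im,str(x),(int((x+.5-x0)*s)-10,26),0,.4,(0,0,255),1)
    for y in range((y0+9)//10*10,y1,10): 
        cv2.line(im,(0,int((y+.5-y0)*s)),(8 if y%50 else 16,int((y+.5-y0)*s)),(0,0,255),1)
        if y%20==0: cv2.putText(im,str(y),(18,int((y+.5-y0)*s)+4),0,.4,(0,0,255),1)
    cv2.imwrite("pics/"+name,im)
E
python3 - <<'E'
from h import *
c=cam("top"); s=cam("scene")
for p in [(0,0,0),(236,496,231)]: print(proj(c,p),proj(s,p))
crop(c,80,95,205,220,5,"t_press.png"); crop(c,240,180,325,225,9,"t_board.png")
crop(s,145,80,255,215,5,"s_press.png"); crop(s,235,220,300,275,10,"s_board.png")
E
```

```text
[197.48903828 353.47177964] [ 81.73472331 306.07088478]
[ -3.56045677 291.19433103] [ 44.18130895 135.99274349]
```

View pics/t_press.png

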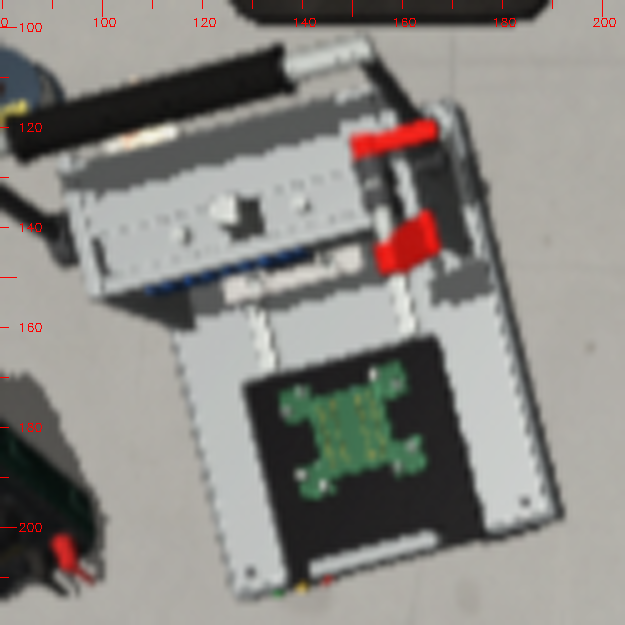

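View pics/t_board.png

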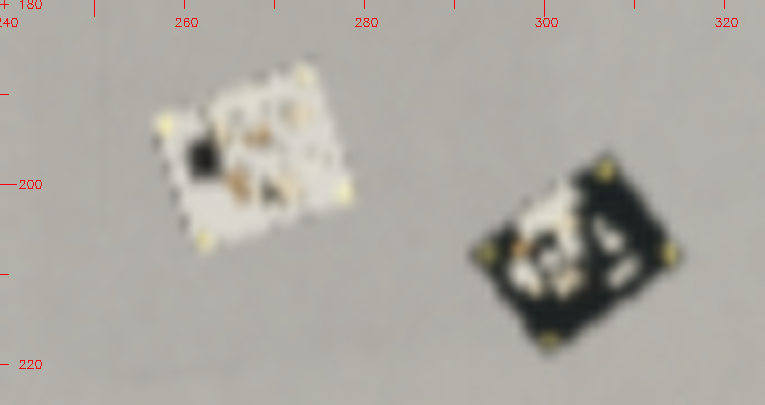

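View pics/s_press.png

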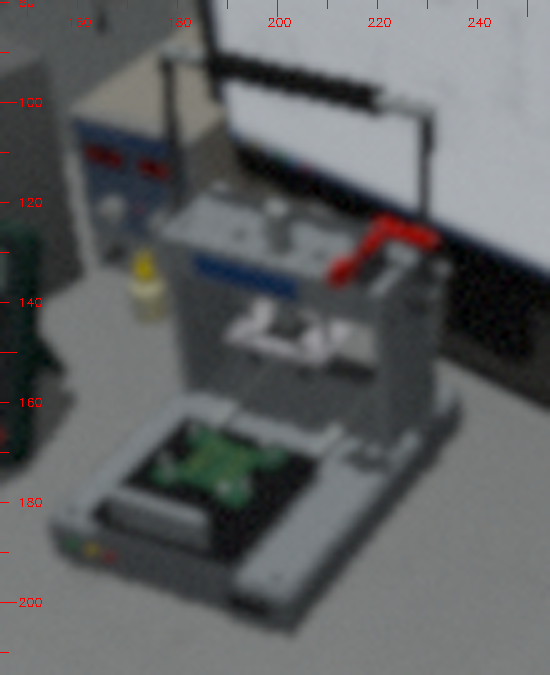

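View pics/s_board.png

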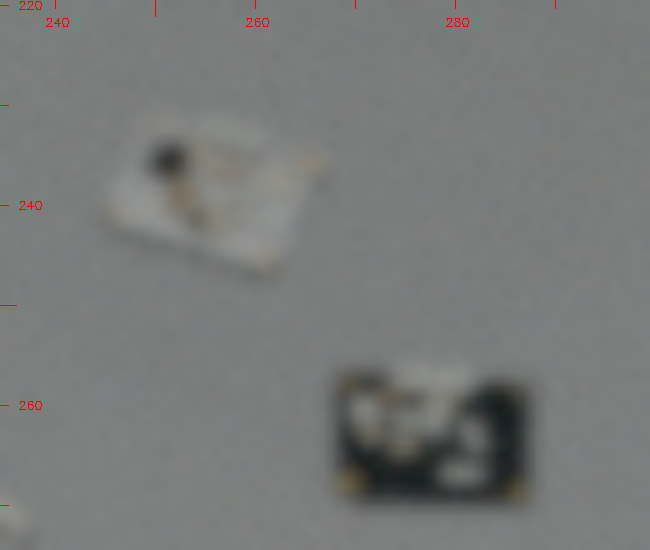

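```bash
cat > fit.py <<'E'
from h import *
from scipy.optimize import least_squares
T=cam("top");S=cam("scene")
def P(p,l): 
    c,s=np.cos(p[2]),np.sin(p[2]); return np.array([p[0]*100+c*l[0]-s*l[1],p[1]*100+s*l[0]+c*l[1],l[2]])
# (cam, local, isCarriage, px)
F=[(T,(-190,105,42),0,(126.9,213.9)),(T,(-190,-105,42),0,(190.7,197.1)),(T,(39,70,309),0,(82.5,122.5)),(T,(39,-70,309),0,(136.9,108.1)),
(T,(-193,40,90),1,(142.1,209.9)),(T,(-193,-40,90),1,(166.9,202.9)),(T,(-110,0,68),1,(149.9,180.5)),
(S,(39,70,309),0,(186.5,92.5)),(S,(39,-70,309),0,(220.1,99.5)),(S,(-190,105,42),0,(155.5,184.9))]
def f(p):
    r=[]
    for c,l,k,uv in F:
        l=np.array(l,float); l[0]+=k*p[3]*100; r+=list(proj(c,P(p,l))-uv)
    return r
s=least_squares(f,[6,1,0.2,0.05],loss="soft_l1")
print(s.x*[100,100,1,100]); print(np.round(np.reshape(f(s.x),(-1,2)),1))
p=s.x; np.save("press.npy",p*[100,100,1,100])
L=[(x,y,42) for x in(-190,85) for y in(-105,105)]+[(39,y,309) for y in(-70,70)]+[(x,y,193) for x in(-20,62) for y in(-95,95)]+[(-46,-80,220),(-46,-80-48*np.sin(.7),220+48*np.cos(.7))]
nx=-110+p[3]*100
L+=[(nx,0,68)]+[(nx+a,b,78) for a in(-29.5,29.5) for b in (-23,23)]+[(nx+a,b,78) for a in(-20,20) for b in (-34.5,34.5)]+[(nx-83,b,90) for b in(-40,40)]
pts=[P(p,l) for l in L]
crop(T,80,95,205,220,5,"t_fit.png",pts);crop(S,145,80,255,215,5,"s_fit.png",pts)
print("nest",P(p,(nx,0,68)),"pushbar",P(p,(nx-83,0,77)),"tab",pts[9],"hinge",pts[8] ,"grip",P(p,(39,0,309)))
E
python3 fit.py
```

```text
[6.45994394e+02 1.68537543e+02 2.63869162e-01 1.36264893e+00]
[[-0.7  0.9]
 [ 0.7  0.3]
 [-0.2 -0.1]
 [ 0.  -0.3]
 [-0.  -0. ]
 [ 1.   0. ]
 [ 0.3 -0.3]
 [-0.2 -0.8]
 [ 0.5 -0.1]
 [-2.2 -2.1]]
nest [541.11719214 140.20299467  68.        ] pushbar [460.98998311 118.55512244  77.        ] tab [681.07076851 276.42010829 193.        ] hinge [730.62613865  92.99637676 193.        ] grip [683.64452818 178.70943456 309.        ]
```

View pics/t_fit.png

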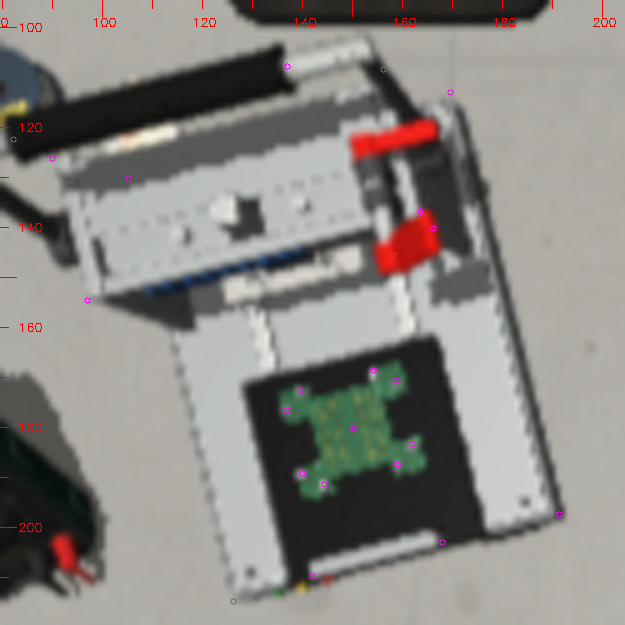

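View pics/s_fit.png

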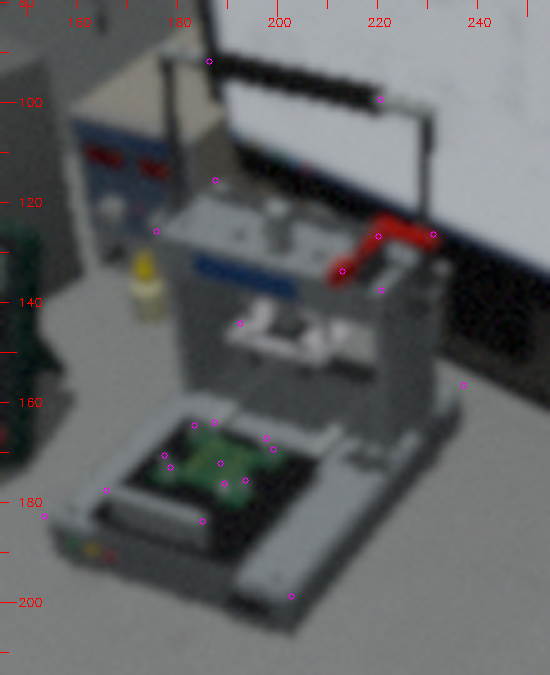

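```bash
cat > meas.py <<'E'
from h import *
T=cam("top")
K=10
def sub(x0,y0,x1,y1):
    return cv2.resize(T["img"][y0:y1,x0:x1],None,fx=K,fy=K,interpolation=cv2.INTER_CUBIC).astype(int)
def full(u,x0,y0): return (u+0.5)/K-0.5+np.array([x0,y0])
# white board: on bench, sum differs
x0,y0,x1,y1=248,180,288,216
a=sub(x0,y0,x1,y1); bg=np.median(a.reshape(-1,3),0); print("bg",bg)
m=(np.abs(a-bg).max(2)>22).astype(np.uint8)
m=cv2.morphologyEx(m,cv2.MORPH_CLOSE,np.ones((25,25),np.uint8)); m=cv2.morphologyEx(m,cv2.MORPH_OPEN,np.ones((25,25),np.uint8))
cs,_=cv2.findContours(m,0,1); c=max(cs,key=cv2.contourArea)
b=cv2.boxPoints(cv2.minAreaRect(c)); w=np.array([ray(T,full(q,x0,y0),5)[:2] for q in b])
print("board corners",np.round(w,1),"centre",w.mean(0),"edges",[np.round((np.linalg.norm(w[(i+1)%4]-w[i]),np.degrees(np.arctan2(*(w[(i+1)%4]-w[i])[::-1]))),1) for i in range(4)])
im=a.astype(np.uint8)[:,:,::-1].copy(); cv2.drawContours(im,[np.int32(b)],-1,(0,0,255),1); cv2.drawContours(im,[c],-1,(255,0,0),1); cv2.imwrite("pics/bfit.png",im)
# green bed
x0,y0,x1,y1=128,160,175,205
a=sub(x0,y0,x1,y1); m=((a[...,1]-a[...,0]>15)&(a[...,1]>60)).astype(np.uint8)
m=cv2.morphologyEx(m,cv2.MORPH_CLOSE,np.ones((15,15),np.uint8))
cs,_=cv2.findContours(m,0,1); c=max(cs,key=cv2.contourArea); h=cv2.convexHull(c)
M=cv2.moments(h); print("bed hull centre",ray(T,full(np.array([M['m10'],M['m01']])/M['m00'],x0,y0),68), "mask centre",end=" ")
M=cv2.moments(m,True); print(ray(T,full(np.array([M['m10'],M['m01']])/M['m00'],x0,y0),68))
im=a.astype(np.uint8)[:,:,::-1].copy(); cv2.drawContours(im,[c],-1,(255,0,255),1); cv2.imwrite("pics/bedfit.png",im)
# light dots listing
E
python3 meas.py
```

```text
bg [176. 174. 167.]
board corners [[ 506.8 -182. ]
 [ 526.5 -241.5]
 [ 477.5 -257.5]
 [ 457.9 -198.2]] centre [ 492.19873112 -219.78693121] edges [array([ 62.6, -71.7]), array([  51.5, -161.9]), array([ 62.5, 108.3]), array([51.5, 18.3])]
bed hull centre [539.54800167 140.62615715  68.        ] mask centre [539.64003032 140.28549833  68.        ]
```

```bash
python3 -c "
import cv2,numpy as np
a=cv2.imread('pics/bfit.png');b=cv2.imread('pics/bedfit.png')
h=max(a.shape[0],b.shape[0]);o=np.zeros((h,a.shape[1]+b.shape[1],3),np.uint8);o[:a.shape[0],:a.shape[1]]=a;o[:b.shape[0],a.shape[1]:]=b
cv2.imwrite('pics/ab.png',cv2.resize(o,None,fx=.9,fy=.9))"
```

```text
(no output)
```

View pics/ab.png

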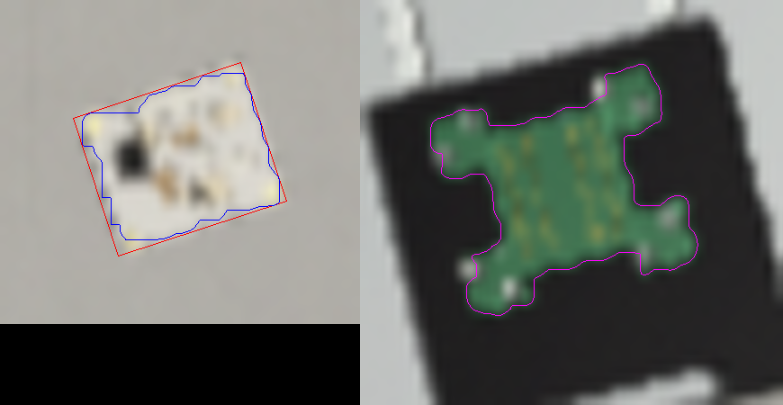

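```bash
cat > plan.py <<'E'
# usage: plan.py x y z yawdeg N jaw [tiltdeg]  : rows from measured pose; tilt>0 tips the tool forward (about its own z/x as given)
import sys
from h import *
a=[float(v) for v in sys.argv[1:]]
o=ctrl.get_obs(); p=o["tool_pos"]; R0=R.from_euler("xyz",o["orientation"])
Rt=R.from_euler("xyz",[-np.pi/2,0,np.radians(a[3])])
if len(a)>6: Rt=R.from_rotvec(np.array([np.sin(np.radians(a[7])),-np.cos(np.radians(a[7])),0])*np.radians(a[6]))*Rt
N=int(a[4]); rv=(R0.inv()*Rt).as_rotvec()/N; d=(np.array(a[:3])-p)/N
print("turn/row",np.degrees(rv).round(2),"world shift",(d*N).round(1))
out=[];Rc=R0
for i in range(N):
    t=Rc.inv().apply(d)/1000; r=np.degrees(rv)
    out.append("%.4g %.4g %.4g %.4f %.4f %.4f %g"%(*r.round(2),*t,a[5])); Rc=Rc*R.from_rotvec(rv)
for k in range(0,N,8): print("; ".join(out[k:k+8]))
E
python3 plan.py 492 -220 100 108.2 17 0.085; python3 -m jog --help | head -5
```

```text
turn/row [-0.    8.02  0.  ] world shift [ 255.9 -716.6 -131.1]
-0 8.02 0 0.0316 0.0077 0.0317 0.085; -0 8.02 0 0.0269 0.0077 0.0358 0.085; -0 8.02 0 0.0216 0.0077 0.0392 0.085; -0 8.02 0 0.0159 0.0077 0.0418 0.085; -0 8.02 0 0.0099 0.0077 0.0436 0.085; -0 8.02 0 0.0038 0.0077 0.0446 0.085; -0 8.02 0 -0.0025 0.0077 0.0447 0.085; -0 8.02 0 -0.0087 0.0077 0.0439 0.085
-0 8.02 0 -0.0148 0.0077 0.0423 0.085; -0 8.02 0 -0.0205 0.0077 0.0398 0.085; -0 8.02 0 -0.0259 0.0077 0.0365 0.085; -0 8.02 0 -0.0307 0.0077 0.0326 0.085; -0 8.02 0 -0.0350 0.0077 0.0280 0.085; -0 8.02 0 -0.0385 0.0077 0.0228 0.085; -0 8.02 0 -0.0413 0.0077 0.0172 0.085; -0 8.02 0 -0.0433 0.0077 0.0113 0.085
-0 8.02 0 -0.0445 0.0077 0.0051 0.085invalid input at $: expected rows of numbers
```

```bash
python3 -m jog '0 8 0 0.032 0.006 0.032 0.085; 0 8 0 0.027 0.006 0.036 0.085; 0 8 0 0.022 0.006 0.039 0.085; 0 8 0 0.016 0.006 0.042 0.085; 0 8 0 0.010 0.008 0.044 0.085; 0 8 0 0.004 0.008 0.045 0.085; 0 8 0 -0.0025 0.008 0.045 0.085; 0 8 0 -0.009 0.008 0.044 0.085'; python3 -m jog '0 8 0 -0.015 0.008 0.042 0.085; 0 8 0 -0.0205 0.008 0.040 0.085; 0 8 0 -0.026 0.008 0.0365 0.085; 0 8 0 -0.031 0.008 0.0325 0.085; 0 8 0 -0.035 0.008 0.028 0.085; 0 8 0 -0.0385 0.008 0.023 0.085; 0 8 0 -0.041 0.008 0.017 0.085; 0 8 0 -0.043 0.008 0.011 0.085'; python3 plan.py 492 -220 100 108.2 2 0.085
```

```text
time: 1.15
tool_pos: [357.5, 155.8, 175.3]
orientation: [-1.572, 0.001, -3.137]
force: [1.2, 0.0, 0.2]
gripper_width: 1.0
time: 1.95
tool_pos: [480.2, -180.7, 111.1]
orientation: [-1.571, 0.0, 2.029]
force: [0.4, 0.6, 1.0]
gripper_width: 0.993
turn/row [ 0.01  4.02 -0.01] world shift [ 11.8 -39.3 -11.1]
0.01 4.02 -0.01 -0.0203 0.0055 0.0034 0.085; 0.01 4.02 -0.01 -0.0204 0.0055 0.0020 0.085
```

```bash
python3 -m jog '0 4 0 -0.0203 0.0055 0.0034 0.085; 0 4 0 -0.0203 0.0055 0.002 0.085; 0 0 0 0 0.03 0 0.085; 0 0 0 0 0.03 0 0.085; 0 0 0 0 0 0 0.085'; python3 - <<'E'
from h import *
T=cam("top");S=cam("scene")
o=ctrl.get_obs();print(o["tool_pos"],o["orientation"],o["q"])
crop(T,235,165,305,225,9,"t1.png");crop(S,205,180,305,270,8,"s1.png")
E
```

```text
time: 2.45
tool_pos: [488.5, -217.2, 36.5]
orientation: [-1.564, -0.005, 1.894]
force: [-0.2, 0.5, -0.1]
gripper_width: 0.995
[ 491.78965253 -218.0207214    40.75007028] [-1.56989275e+00  2.70965270e-04  1.89547100e+00] [-1.25728255e-01  3.69252676e-01 -2.45157564e-01  7.79550743e-04
 -9.57081734e-01 -1.12084269e+00]
```

View pics/t1.png

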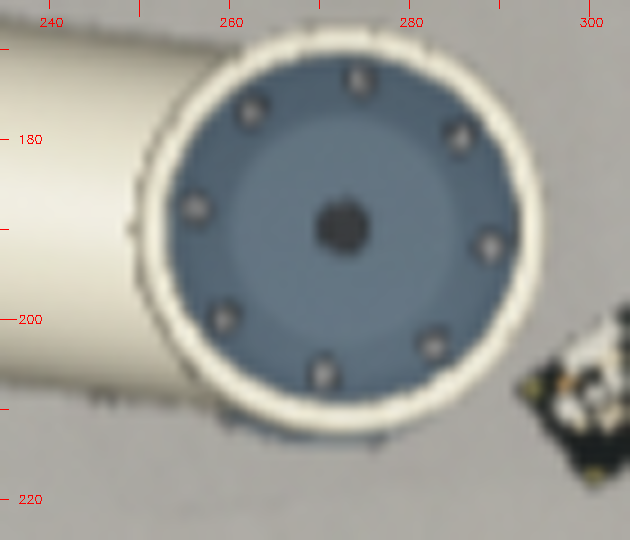

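View pics/s1.png

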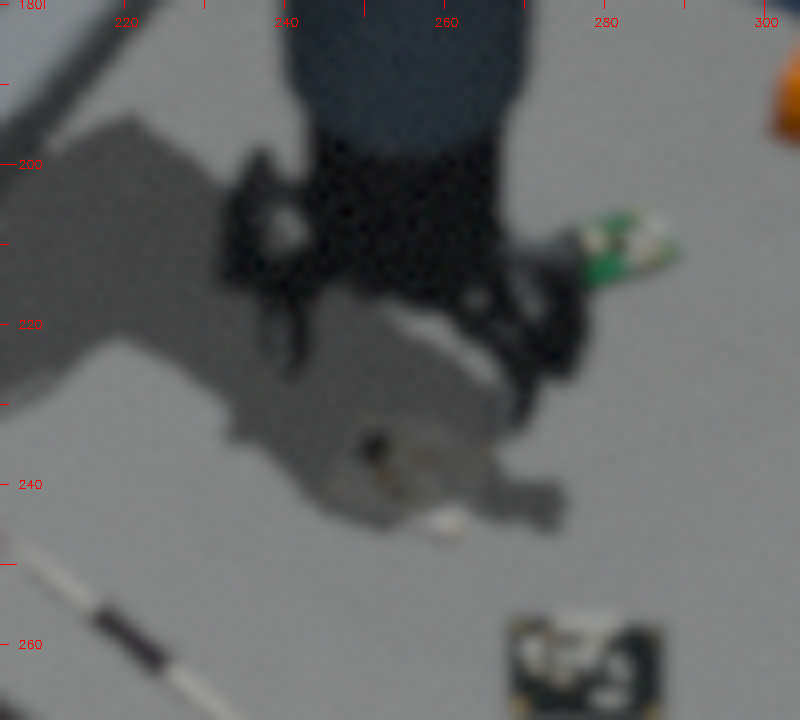

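```bash
python3 - <<'E'
from h import *
S=cam("scene")
o=ctrl.get_obs();print(o["tool_pos"])
print(proj(S,(492.2,-219.8,6)), ray(S,(255.8,238.8),6))
t=np.array([np.cos(1.895),np.sin(1.895),0])
for z in (50,54): print([proj(S,o["tool_pos"]*[1,1,0]+[0,0,z]+s*42*t) for s in(-1,1)])
E
```

```text
[ 492.70968878 -218.11299368   41.74113194]
[255.56354099 238.24618169] [ 490.86025398 -221.88117634    6.        ]
[array([267.82178185, 232.36998776]), array([243.16518451, 225.33111793])]
[array([267.86141975, 231.52115554]), array([243.14781557, 224.48247299])]
```

```bash
python3 -m jog '0 0 0 -0.0023 0 0.0015 0.07; 0 0 0 0 0.012 0 0.07; 0 0 0 0 0.010 0 0.07; 0 0 0 0 0.008 0 0.07; 0 0 0 0 0 0 0.07; 0 0 0 0 0 0 0.07'; python3 - <<'E'
from h import *
S=cam("scene")
for i in range(3):
  o=ctrl.get_obs();print(o["tool_pos"],o["force"])
crop(S,215,190,295,260,10,"s2.png")
E
```

```text
time: 3.2
tool_pos: [490.9, -220.5, 10.0]
orientation: [-1.57, -0.0, 1.895]
force: [0.2, -0.3, 0.2]
gripper_width: 0.824
[ 491.1869861  -220.54943435   10.33155522] [ 0.13426848 -0.07383935 -1.02383784]
[ 491.1869861  -220.54943435   10.33155522] [ 0.13426848 -0.07383935 -1.02383784]
[ 491.1869861  -220.54943435   10.33155522] [ 0.13426848 -0.07383935 -1.02383784]
```

View pics/s2.png

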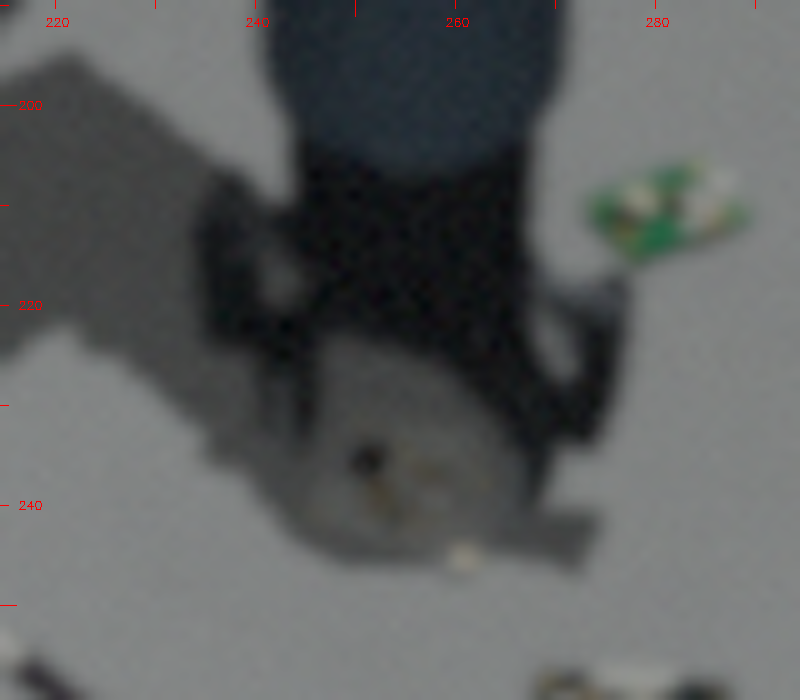

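```bash
python3 -m jog '0 0 0 0 0.006 0 0.07; 0 0 0 0 0.005 0 0.07; 0 0 0 0 0.0 0 0.07'; python3 -m jog '0 0 0 0 0.002 0 0.07; 0 0 0 0 0.00 0 0.07';python3 -m jog '0 0 0 0 0.0015 0 0.07; 0 0 0 0 0.00 0 0.07';python3 -m jog '0 0 0 0 0.0015 0 0.07; 0 0 0 0 0.00 0 0.07'
```

```text
time: 3.55
tool_pos: [490.4, -220.3, -1.6]
orientation: [-1.57, -0.001, 1.895]
force: [-0.7, -1.3, -0.3]
gripper_width: 0.815
time: 3.75
tool_pos: [490.9, -220.5, -2.9]
orientation: [-1.571, -0.0, 1.895]
force: [-0.5, -1.0, -0.4]
gripper_width: 0.816
time: 3.95
tool_pos: [491.0, -220.5, -4.3]
orientation: [-1.571, -0.0, 1.895]
force: [-1.0, -0.0, 0.0]
gripper_width: 0.82
time: 4.15
tool_pos: [491.0, -220.4, -5.8]
orientation: [-1.571, -0.0, 1.895]
force: [0.1, 0.6, 0.3]
gripper_width: 0.82
```

```bash
python3 -m jog '0 0 0 0 0.0015 0 0.07; 0 0 0 0 0.00 0 0.07';python3 -m jog '0 0 0 0 0.0015 0 0.07; 0 0 0 0 0.00 0 0.07'
```

```text
time: 4.35
tool_pos: [490.9, -220.4, -7.4]
orientation: [-1.571, -0.0, 1.895]
force: [-0.4, -0.5, 0.1]
gripper_width: 0.815
time: 4.55
tool_pos: [491.1, -220.5, -7.7]
orientation: [-1.571, 0.0, 1.895]
force: [-3.1, 2.0, 9.0]
gripper_width: 0.819
```

```bash
python3 -m jog '0 0 0 0 -0.0043 0 0.07; 0 0 0 0 0 0 0.05; 0 0 0 0 0 0 0.05; 0 0 0 0 0 0 0.05; 0 0 0 0 0 0 0.05'
```

```text
time: 5.05
tool_pos: [491.6, -220.7, -3.0]
orientation: [-1.572, 0.001, 1.896]
force: [-2.2, 1.6, 10.4]
gripper_width: 0.664
```

```bash
python3 -m jog '0 0 0 0 -0.002 0 0.05; 0 0 0 0 0 0 0.05'; python3 - <<'E'
from h import *
S=cam("scene")
crop(S,215,190,295,260,10,"s3.png")
E
```

```text
time: 5.25
tool_pos: [491.2, -220.5, -2.3]
orientation: [-1.571, 0.0, 1.895]
force: [0.3, 0.6, 0.8]
gripper_width: 0.667
```

View pics/s3.png

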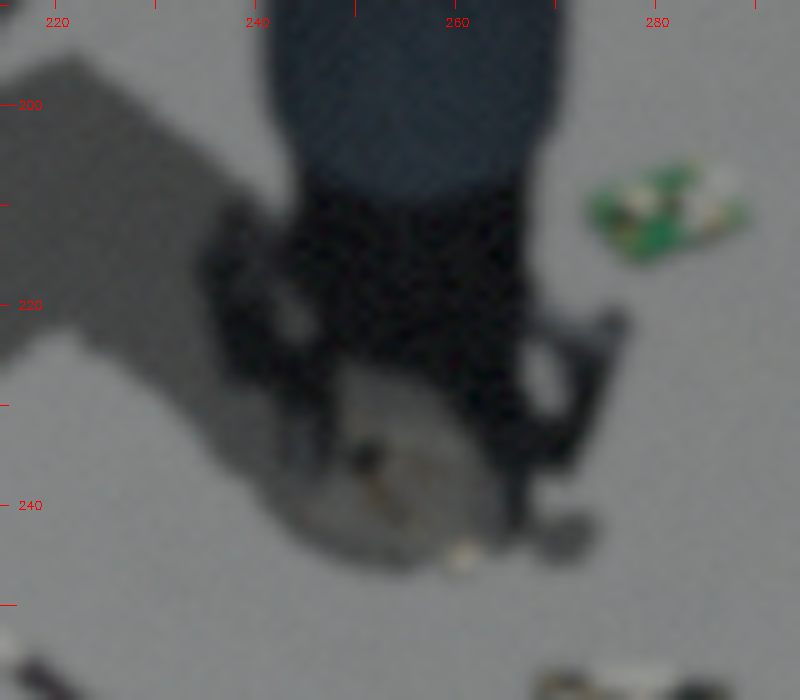

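```bash
python3 -m jog '0 0 0 0 -0.01 0 0.05; 0 0 0 0 -0.03 0 0.05; 0 0 0 0 -0.04 0 0.05; 0 0 0 0 -0.04 0 0.05; 0 0 0 0 -0.03 0 0.05; 0 0 0 0 0 0 0.05'; python3 - <<'E'
from h import *
S=cam("scene");o=ctrl.get_obs(); print(o["tool_pos"],o["force"])
u=proj(S,o["tool_pos"]);print(u)
crop(S,205,150,305,260,6,"s4.png")
E
```

```text
time: 5.9
tool_pos: [493.7, -221.5, 153.2]
orientation: [-1.579, 0.006, 1.896]
force: [0.4, -0.5, -0.6]
gripper_width: 0.664
[ 492.39292138 -220.80850637  150.38357217] [-0.035088    0.08213311 -1.15182221]
[256.28652447 206.72005132]
```

View pics/s4.png

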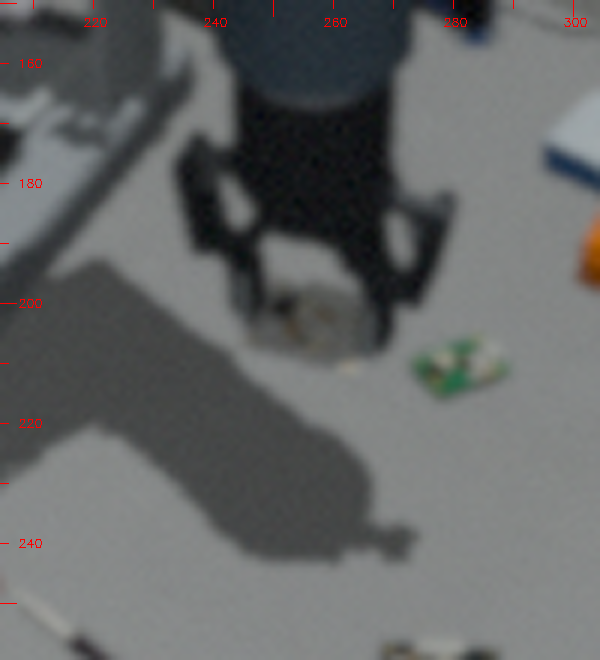

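```bash
python3 plan.py 540 140.5 130 105.1 12 0.05
```

```text
turn/row [ 0.02  0.29 -0.01] world shift [ 47.6 361.3 -20.4]
0.02 0.29 -0.01 0.0273 0.0017 -0.0133 0.05; 0.02 0.29 -0.01 0.0273 0.0017 -0.0132 0.05; 0.02 0.29 -0.01 0.0274 0.0017 -0.0131 0.05; 0.02 0.29 -0.01 0.0275 0.0017 -0.0129 0.05; 0.02 0.29 -0.01 0.0275 0.0017 -0.0128 0.05; 0.02 0.29 -0.01 0.0276 0.0017 -0.0127 0.05; 0.02 0.29 -0.01 0.0277 0.0017 -0.0125 0.05; 0.02 0.29 -0.01 0.0277 0.0017 -0.0124 0.05
0.02 0.29 -0.01 0.0278 0.0017 -0.0122 0.05; 0.02 0.29 -0.01 0.0279 0.0017 -0.0121 0.05; 0.02 0.29 -0.01 0.0279 0.0017 -0.0120 0.05; 0.02 0.29 -0.01 0.0280 0.0017 -0.0118 0.05
```

```bash
python3 -m jog '0 0.3 0 0.014 0 -0.006 0.05; 0 0.3 0 0.027 0 -0.013 0.05; 0 0.3 0 0.0275 0 -0.013 0.05; 0 0.3 0 0.0275 0 -0.013 0.05; 0 0.3 0 0.0275 0 -0.013 0.05; 0 0.3 0 0.0275 0 -0.013 0.05; 0 0.3 0 0.0275 0 -0.0125 0.05; 0 0.3 0 0.0275 0 -0.0125 0.05'; python3 -m jog '0 0.3 0 0.0275 0.004 -0.0125 0.05; 0 0.3 0 0.0275 0.004 -0.012 0.05; 0 0.3 0 0.0275 0.004 -0.012 0.05; 0 0.3 0 0.0275 0.004 -0.012 0.05; 0 0 0 0.0138 0.004 -0.006 0.05; 0 0 0 0 0 0 0.05';python3 plan.py 540 140.5 100 105.1 3 0.05
```

```text
time: 6.75
tool_pos: [520.0, 5.9, 146.6]
orientation: [-1.569, -0.0, 1.853]
force: [-0.7, 0.1, -0.0]
gripper_width: 0.66
time: 7.35
tool_pos: [539.2, 139.9, 125.8]
orientation: [-1.568, 0.0, 1.834]
force: [-0.2, -0.2, 0.2]
gripper_width: 0.659
turn/row [-0.06 -0.   -0.01] world shift [  0.8   0.6 -25.8]
-0.06 -0 -0.01 0.0001 0.0086 -0.0003 0.05; -0.06 -0 -0.01 0.0001 0.0086 -0.0003 0.05; -0.06 -0 -0.01 0.0001 0.0086 -0.0003 0.05
```

```bash
python3 -m jog '0 0 0 0 0.009 0 0.05; 0 0 0 0 0.009 0 0.05; 0 0 0 0 0.006 0 0.05; 0 0 0 0 0 0 0.05; 0 0 0 0 0 0 0.05';python3 - <<'E'
from h import *
S=cam("scene");o=ctrl.get_obs(); print(o["tool_pos"],o["force"],o["orientation"])
T=cam("top")
crop(S,145,115,245,215,6,"s5.png");crop(T,100,140,200,225,6,"t5.png")
E
```

```text
time: 7.85
tool_pos: [540.0, 138.2, 103.6]
orientation: [-1.571, 0.0, 1.832]
force: [0.0, -0.6, 0.5]
gripper_width: 0.661
[540.17400815 138.42870127 103.87209786] [-0.41794171 -0.01245597 -0.28475142] [-1.57131212e+00  6.55146891e-05  1.83174200e+00]
```

View pics/s5.png

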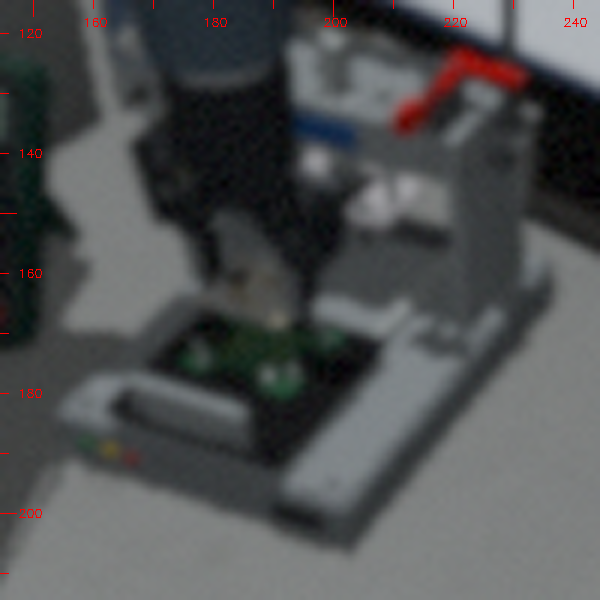

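View pics/t5.png

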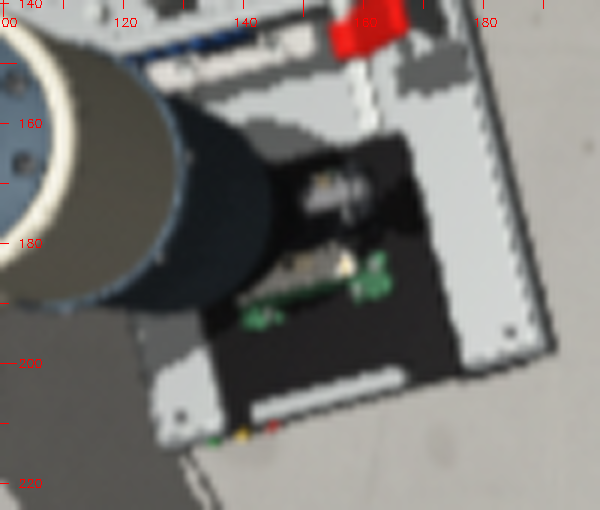

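```bash
cat > ov.py <<'E'
from h import *
import sys
S=cam("scene");T=cam("top");o=ctrl.get_obs(); p=o["tool_pos"]; y=o["orientation"][2]-np.pi/2
print(p,np.degrees(y))
def loc(c,yaw,l): return np.array([c[0]+np.cos(yaw)*l[0]-np.sin(yaw)*l[1],c[1]+np.sin(yaw)*l[0]+np.cos(yaw)*l[1],l[2]])
zt=p[2]+2.3+6
B=[loc(p,y,(a,b,zt)) for a in(-25,25) for b in (-30,30)]
N=(540,140.5)
Q=[loc(N,.264,(a,b,78)) for a,b in [(s*29.5,t*23) for s in(-1,1) for t in(-1,1)]+[(s*20,t*34.5) for s in(-1,1) for t in(-1,1)]]
crop(T,130,155,190,215,10,sys.argv[1]+"t.png",B+Q);crop(S,160,145,220,200,10,sys.argv[1]+"s.png",B+Q)
E
python3 ov.py ov1
```

```text
[540.22881298 138.75904087 103.99424974] 14.966102379448104
```

View pics/ov1t.png

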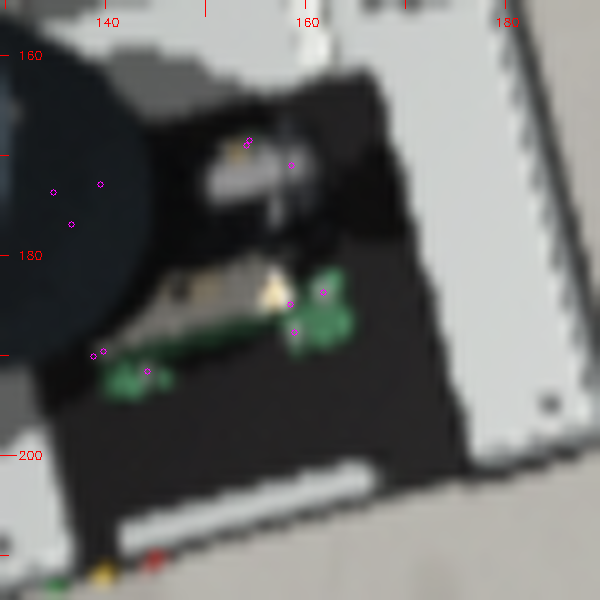

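View pics/ov1s.png

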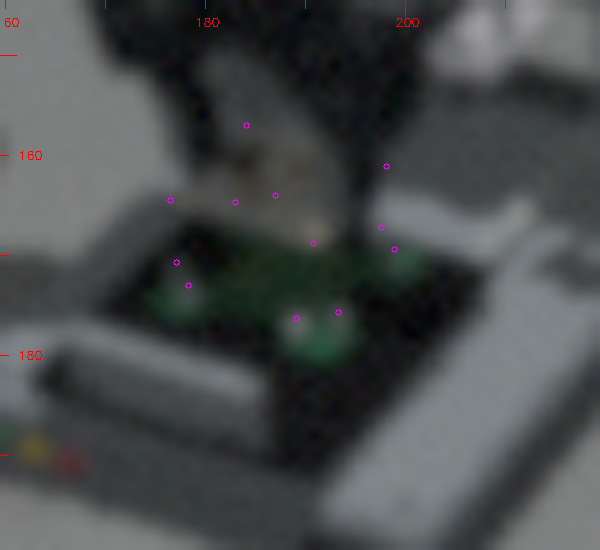

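```bash
python3 -m jog '0 0 0 0.0012 0.008 -0.0003 0.05; 0 0 0 0 0.008 0 0.05; 0 0 0 0 0.007 0 0.05; 0 0 0 0 0 0 0.05; 0 0 0 0 0 0 0.05'; python3 ov.py ov2
```

```text
time: 8.55
tool_pos: [539.8, 139.9, 80.3]
orientation: [-1.57, 0.0, 1.832]
force: [0.5, -0.5, 0.2]
gripper_width: 0.658
[540.16854121 140.03273637  80.82714148] 14.97716833344048
```

View pics/ov2t.png

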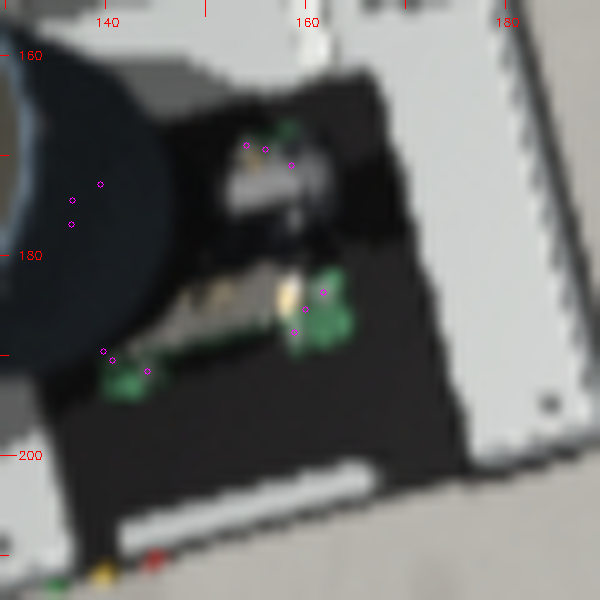

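View pics/ov2s.png

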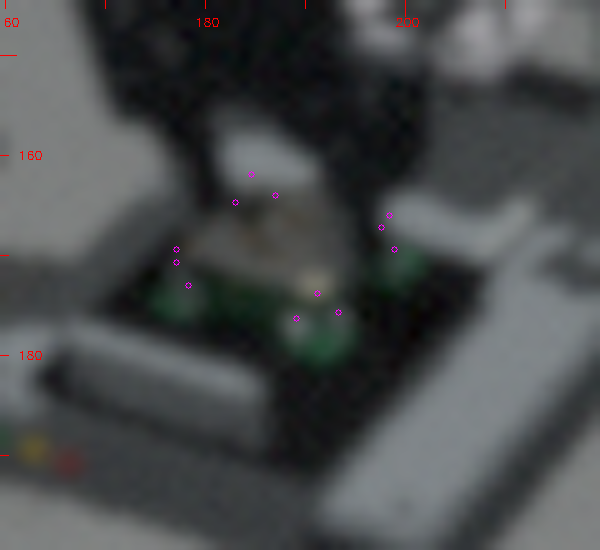

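```bash
python3 -m jog '0 0 0 0 0.002 0 0.05; 0 0 0 0 0.002 0 0.05; 0 0 0 0 0.002 0 0.05; 0 0 0 0 0 0 0.05';python3 -m jog '0 0 0 0 0.002 0 0.05; 0 0 0 0 0.002 0 0.05; 0 0 0 0 0 0 0.05'; python3 ov.py ov3
```

```text
time: 9.05
tool_pos: [539.7, 139.9, 74.2]
orientation: [-1.57, 0.0, 1.832]
force: [0.1, 0.4, 0.3]
gripper_width: 0.664
time: 9.35
tool_pos: [539.7, 139.9, 70.2]
orientation: [-1.57, 0.0, 1.832]
force: [-0.2, 0.1, -0.2]
gripper_width: 0.665
[539.88940771 139.92268704  70.50743311] 14.973314436278859
```

View pics/ov3t.png

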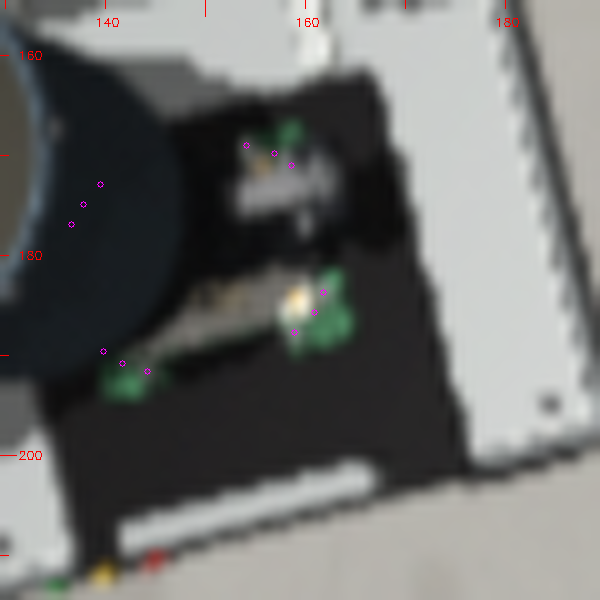

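View pics/ov3s.png

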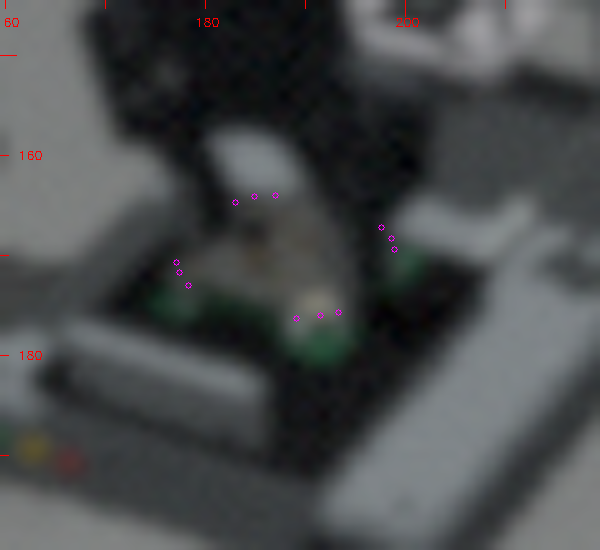

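```bash
python3 -m jog '0 0 0 0 0.002 0 0.05; 0 0 0 0 0 0 0.05';python3 -m jog '0 0 0 0 0.0015 0 0.05; 0 0 0 0 0 0 0.05';python3 -m jog '0 0 0 0 0.001 0 0.05; 0 0 0 0 0 0 0.05'
```

```text
time: 9.65
tool_pos: [539.8, 139.9, 68.3]
orientation: [-1.57, 0.0, 1.832]
force: [-0.7, -0.1, 0.1]
gripper_width: 0.665
time: 9.85
tool_pos: [539.8, 139.9, 66.9]
orientation: [-1.57, -0.0, 1.832]
force: [-0.0, 0.1, 0.2]
gripper_width: 0.664
time: 10.05
tool_pos: [539.9, 140.0, 65.9]
orientation: [-1.571, 0.0, 1.832]
force: [-0.7, 0.7, -0.5]
gripper_width: 0.664
```

```bash
python3 -m jog '0 0 0 0 0.001 0 0.05; 0 0 0 0 0 0 0.05';python3 -m jog '0 0 0 0 0.001 0 0.05; 0 0 0 0 0 0 0.05'
```

```text
time: 10.25
tool_pos: [540.0, 140.0, 65.1]
orientation: [-1.571, 0.0, 1.832]
force: [-0.4, 0.4, 0.8]
gripper_width: 0.665
time: 10.45
tool_pos: [540.1, 140.0, 64.3]
orientation: [-1.571, 0.0, 1.832]
force: [-0.8, 0.7, 2.3]
gripper_width: 0.66
```

```bash
python3 -m jog '0 0 0 0 0 0 0.072; 0 0 0 0 0 0 0.072; 0 0 0 0 0 0 0.072';python3 -m jog '0 0 0 0 -0.01 0 0.075; 0 0 0 0 -0.03 0 0.075; 0 0 0 0 -0.04 0 0.08;  0 0 0 0 -0.04 0 0.08; 0 0 0 0 -0.02 -0.03 0.08; 0 0 0 0 -0.02 0.05 0.08; 0 0 0 0 0 0.05 0.08; 0 0 0 0 0 0.05 0.08'
```

```text
time: 10.75
tool_pos: [539.8, 139.9, 63.9]
orientation: [-1.57, 0.0, 1.832]
force: [1.5, -0.0, -0.5]
gripper_width: 0.845
time: 11.55
tool_pos: [426.8, 109.7, 222.8]
orientation: [-1.571, 0.0, 1.832]
force: [-0.9, 1.1, 1.3]
gripper_width: 0.933
```

```bash
python3 -m jog '0 0 0 0 0 0.03 0';cat > ov4.py <<'E'
from h import *
import sys
S=cam("scene");T=cam("top")
from ov import loc
E
python3 - <<'E'
from h import *
S=cam("scene");T=cam("top")
def loc(c,yaw,l): return np.array([c[0]+np.cos(yaw)*l[0]-np.sin(yaw)*l[1],c[1]+np.sin(yaw)*l[0]+np.cos(yaw)*l[1],l[2]])
N=(540,140.2)
B=[loc(N,.264,(a,b,74)) for a in(-25,25) for b in (-30,30)]
Q=[loc(N,.264,(a,b,78)) for a,b in [(s*29.5,t*23) for s in(-1,1) for t in(-1,1)]+[(s*20,t*34.5) for s in(-1,1) for t in(-1,1)]]
crop(T,125,155,185,215,10,"n_t.png",B);crop(T,125,155,185,215,10,"n_t0.png");crop(S,160,145,220,200,10,"n_s.png",B)
E
```

```text
time: 11.65
tool_pos: [396.1, 101.1, 223.4]
orientation: [-1.572, -0.0, 1.832]
force: [0.2, -0.1, 0.6]
gripper_width: 0.788
```

View pics/n_t.png

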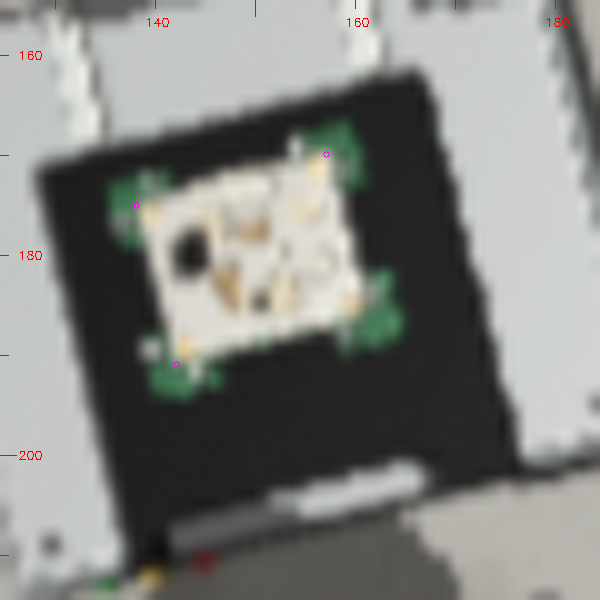

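View pics/n_s.png

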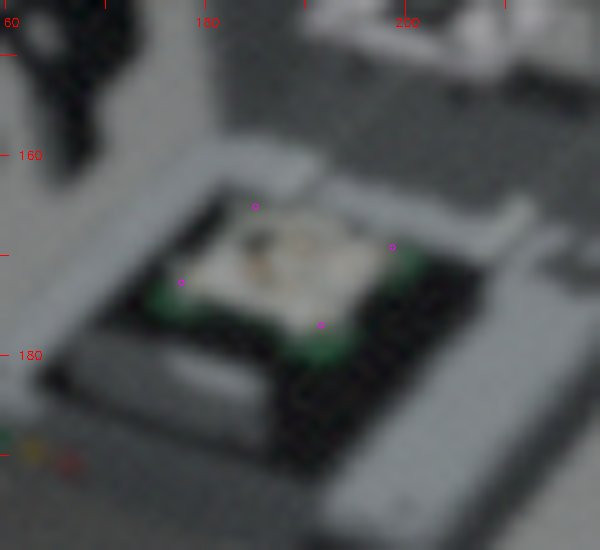

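```bash
python3 plan.py 428 110 70 105.1 4 0 12 105.1
```

```text
turn/row [ 0.04 -0.02 -2.98] world shift [  32.1    8.9 -154.2]
0.04 -0.02 -2.98 0.0000 0.0386 -0.0082 0; 0.04 -0.02 -2.98 -0.0020 0.0385 -0.0083 0; 0.04 -0.02 -2.98 -0.0040 0.0384 -0.0083 0; 0.04 -0.02 -2.98 -0.0060 0.0381 -0.0083 0
```

```bash
python3 -m jog '-3 0 0 0 0.0386 -0.0082 0; -3 0 0 0 0.039 -0.0062 0; -3 0 0 0 0.039 -0.004 0; -3 0 0 0 0.038 -0.002 0; 0 0 0 0 0 0 0; 0 0 0 0 0 0 0'; python3 - <<'E'
from h import *
o=ctrl.get_obs(); p=o["tool_pos"];print(p,o["orientation"],o["force"],R.from_euler("xyz",o["orientation"]).as_matrix().round(3))
S=cam("scene");T=cam("top")
e=np.array([.9654,.2608,0]); b=np.array([459.9,118.7,90]); print("gap to bar",(b-p)@e, "lat",(b-p)@[-.2608,.9654,0])
f=[-.2608,.9654,0]
crop(S,130,130,230,210,7,"p_s.png",[b+40*np.array(f),b-40*np.array(f)]);crop(T,110,150,200,240,6,"p_t.png",[b+40*np.array(f),b-40*np.array(f)])
E
```

```text
time: 12.35
tool_pos: [430.4, 110.6, 71.0]
orientation: [-1.779, 0.001, 1.833]
force: [1.2, 0.4, 2.0]
gripper_width: -0.002
[430.40282386 110.57445685  70.9543271 ] [-1.77921207e+00  1.42304154e-03  1.83291852e+00] [1.1851284  0.39587676 1.95737   ] [[-0.259  0.2   -0.945]
 [ 0.966  0.052 -0.254]
 [-0.001 -0.978 -0.207]]
gap to bar 30.595715500984806 lat 0.15153582304617552
```

View pics/p_s.png

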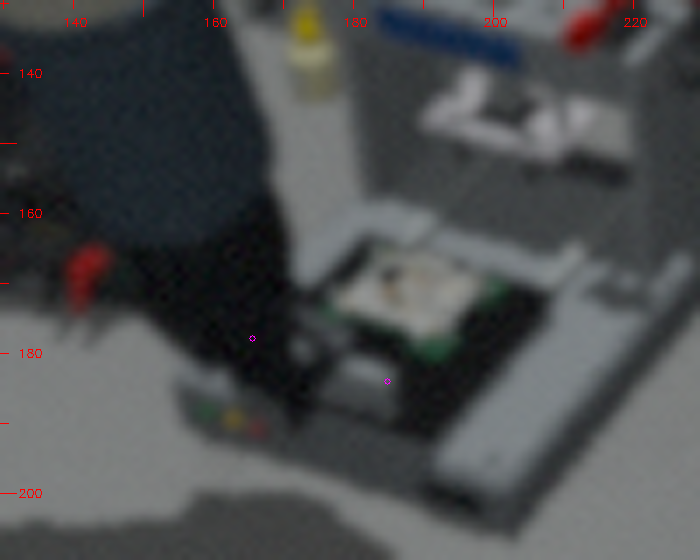

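```bash
python3 -m jog '0 0 0 0 0.0017 -0.0078 0; 0 0 0 0 0.001 -0.005 0; 0 0 0 0 0.001 -0.005 0; 0 0 0 0 0.0017 -0.0078 0; 0 0 0 0 0.0021 -0.0098 0; 0 0 0 0 0.0021 -0.0098 0; 0 0 0 0 0.0021 -0.0098 0; 0 0 0 0 0.0021 -0.0098 0';  python3 -m jog '0 0 0 0 0.0021 -0.0098 0; 0 0 0 0 0.0021 -0.0098 0; 0 0 0 0 0.0021 -0.0098 0; 0 0 0 0 0.001 -0.005 0; 0 0 0 0 0 0 0'; python3 - <<'E'
from h import *
o=ctrl.get_obs(); p=o["tool_pos"]
e=np.array([.9654,.2608,0]); b=np.array([459.9,118.7,90]); print("gap to bar",(b-p)@e, "lat",(b-p)@[-.2608,.9654,0], "z",p[2],"F along",o["force"]@e)
S=cam("scene");T=cam("top")
crop(S,130,70,250,210,5,"p_s2.png");crop(T,90,90,210,210,6,"p_t2.png")
E
```

```text
time: 13.25
tool_pos: [494.5, 127.6, 69.6]
orientation: [-1.78, 0.0, 1.832]
force: [-2.2, -0.9, 1.5]
gripper_width: 0.002
time: 13.75
tool_pos: [528.9, 137.4, 70.0]
orientation: [-1.782, -0.0, 1.832]
force: [-1.0, -1.0, -0.1]
gripper_width: 0.0
gap to bar -71.48495128169283 lat -0.015415333195208457 z 69.96443822211957 F along -1.2525554458590007
```

View pics/p_s2.png

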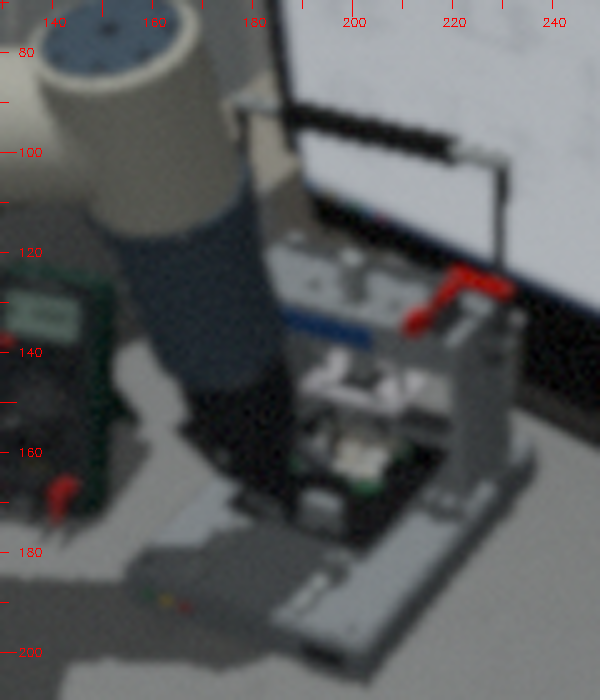

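View pics/p_t2.png

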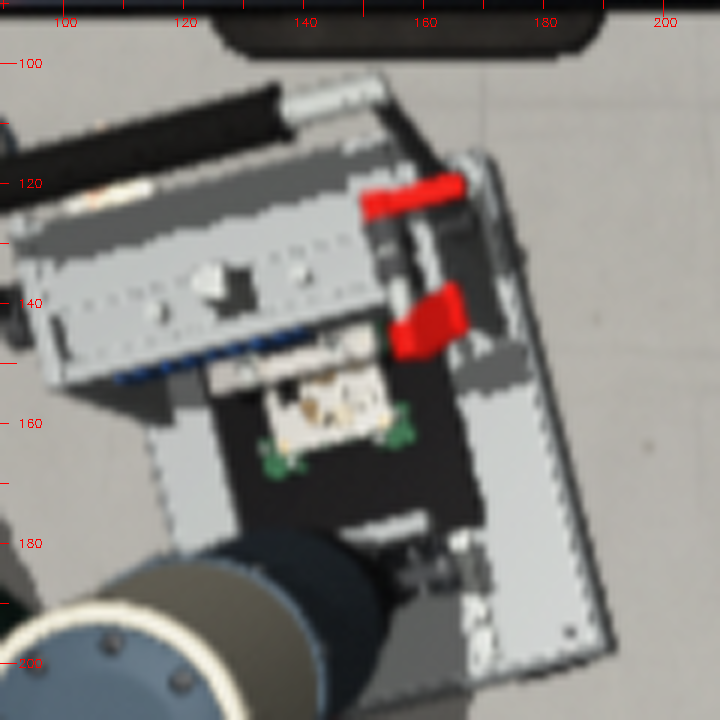

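```bash
python3 -m jog '0 0 0 0 0.001 -0.005 0; 0 0 0 0 0.001 -0.005 0; 0 0 0 0 0.0004 -0.002 0; 0 0 0 0 0 0 0';  python3 -m jog '0 0 0 0 0.0004 -0.002 0; 0 0 0 0 0 0 0';python3 -m jog '0 0 0 0 0.0004 -0.002 0; 0 0 0 0 0 0 0'
```

```text
time: 14.25
tool_pos: [540.1, 140.1, 70.1]
orientation: [-1.781, -0.0, 1.832]
force: [-0.1, 0.7, 0.6]
gripper_width: 0.0
time: 14.45
tool_pos: [541.7, 140.5, 70.0]
orientation: [-1.78, -0.0, 1.832]
force: [-0.9, 0.9, 0.4]
gripper_width: -0.002
time: 14.65
tool_pos: [543.7, 141.0, 70.0]
orientation: [-1.78, -0.0, 1.832]
force: [-1.5, 0.8, 0.2]
gripper_width: -0.002
```

```bash
python3 -m jog '0 0 0 0 0.0004 -0.002 0; 0 0 0 0 0 0 0';python3 -m jog '0 0 0 0 0.0004 -0.002 0; 0 0 0 0 0 0 0'
```

```text
time: 14.85
tool_pos: [545.7, 141.5, 70.0]
orientation: [-1.78, 0.0, 1.832]
force: [-1.2, 0.6, -0.6]
gripper_width: 0.0
time: 15.05
tool_pos: [547.7, 142.0, 70.0]
orientation: [-1.78, 0.0, 1.832]
force: [-0.5, 1.2, -0.0]
gripper_width: 0.003
```

```bash
python3 -m jog '0 0 0 0 0.0008 -0.004 0; 0 0 0 0 0 0 0';python3 -m jog '0 0 0 0 0.0004 -0.002 0; 0 0 0 0 0 0 0';python3 -m jog '0 0 0 0 0.0004 -0.002 0; 0 0 0 0 0 0 0'
```

```text
time: 15.25
tool_pos: [551.9, 143.1, 70.1]
orientation: [-1.781, 0.0, 1.832]
force: [-0.1, -0.5, 0.1]
gripper_width: 0.002
time: 15.45
tool_pos: [553.6, 143.6, 70.1]
orientation: [-1.78, 0.0, 1.832]
force: [-0.6, -0.3, 0.7]
gripper_width: -0.001
time: 15.65
tool_pos: [555.5, 144.1, 70.1]
orientation: [-1.78, 0.0, 1.832]
force: [0.0, -0.6, -0.3]
gripper_width: -0.001
```

```bash
python3 -m jog '0 0 0 0 0.0004 -0.002 0; 0 0 0 0 0 0 0';python3 -m jog '0 0 0 0 0.0004 -0.002 0; 0 0 0 0 0 0 0'
```

```text
time: 15.85
tool_pos: [557.4, 144.5, 70.1]
orientation: [-1.78, 0.0, 1.832]
force: [-0.7, -0.8, -0.3]
gripper_width: 0.0
time: 16.05
tool_pos: [557.6, 144.5, 69.8]
orientation: [-1.777, 0.0, 1.832]
force: [-9.7, -1.5, 4.8]
gripper_width: -0.003
```

```bash
python3 -m jog '0 0 0 0 0.0002 -0.001 0'; python3 - <<'E'
from h import *
S=cam("scene");T=cam("top")
crop(S,150,110,240,200,6,"p_s3.png");crop(T,100,110,190,210,6,"p_t3.png")
E
```

```text
time: 16.15
tool_pos: [557.8, 144.5, 69.7]
orientation: [-1.775, 0.0, 1.831]
force: [-16.4, -0.4, 11.1]
gripper_width: -0.004
```

View pics/p_t3.png

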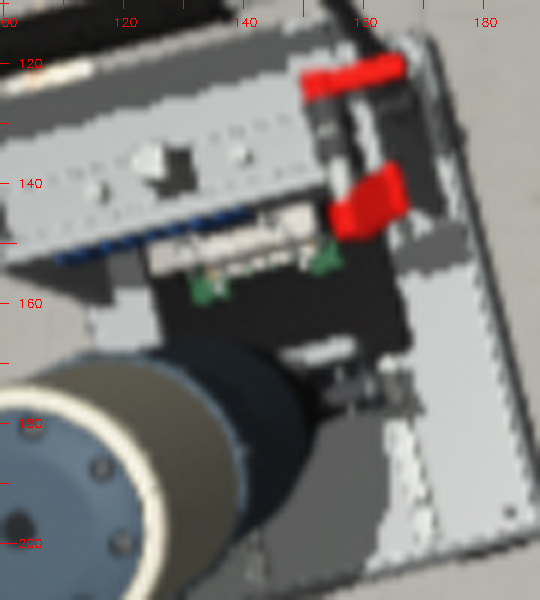

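View pics/p_s3.png

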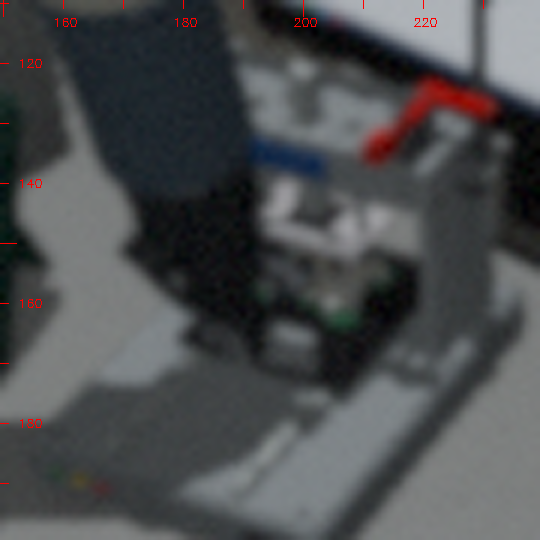

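```bash
python3 - <<'E'
from h import *
T=cam("top")
e=np.array([.9654,.2608,0]);f=np.array([-.2608,.9654,0])
a=ray(T,(166.9,202.9),90); b=ray(T,(158.9,167.6),90); print(a,b,(b-a)@e,(b-a)@f)
# bed front green pads: before  vs now
a=ray(T,(160.5,187.5),68)
c=ray(T,(134,157.5),68)
crop(T,120,140,180,180,12,"p_t4.png")
o=ctrl.get_obs()["tool_pos"]; print(o, (b-o)@e)
E
```

```text
[471.53918914  83.03448557  90.        ] [577.50773516 108.69517607  90.        ] 108.99434241666114 -2.8637661923320237
[557.73912308 144.45610383  69.78438595] 9.758168146134123
```

View pics/p_t4.png

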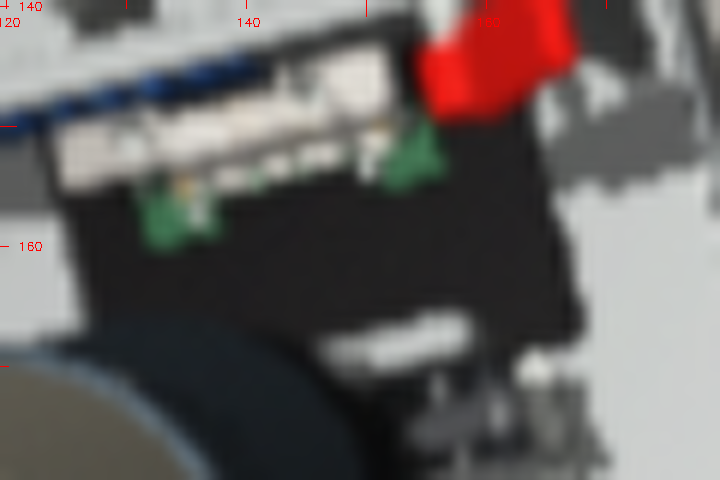

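```bash
python3 -m jog '0 0 0 0 -0.004 0.02 0; 0 0 0 0 -0.004 0.02 0; 3 0 0 0 -0.03 0.005 0; 3 0 0 0 -0.04 0 0; 3 0 0 0 -0.04 0 0; 3 0 0 0 -0.04 0 0; 0 0 0 0 -0.04 0 0; 0 0 0 0 -0.03 0 0'; python3 plan.py 640 16.5 300 195 13 0
```

```text
time: 17.1
tool_pos: [499.5, 129.0, 290.6]
orientation: [-1.576, -0.0, 1.832]
force: [0.2, 0.9, -0.2]
gripper_width: 0.0
turn/row [ 0.02 -6.93 -0.02] world shift [ 140.5 -112.5    9.4]
0.02 -6.93 -0.02 -0.0112 -0.0007 -0.0082 0; 0.02 -6.93 -0.02 -0.0121 -0.0007 -0.0068 0; 0.02 -6.93 -0.02 -0.0128 -0.0007 -0.0053 0; 0.02 -6.93 -0.02 -0.0133 -0.0007 -0.0037 0; 0.02 -6.93 -0.02 -0.0137 -0.0007 -0.0021 0; 0.02 -6.93 -0.02 -0.0138 -0.0007 -0.0004 0; 0.02 -6.93 -0.02 -0.0138 -0.0007 0.0013 0; 0.02 -6.93 -0.02 -0.0135 -0.0007 0.0029 0
0.02 -6.93 -0.02 -0.0131 -0.0007 0.0045 0; 0.02 -6.93 -0.02 -0.0124 -0.0007 0.0061 0; 0.02 -6.93 -0.02 -0.0116 -0.0007 0.0075 0; 0.02 -6.93 -0.02 -0.0106 -0.0007 0.0089 0; 0.02 -6.93 -0.02 -0.0095 -0.0007 0.0101 0
```

```bash
python3 -m jog '0 -7 0 -0.011 0 -0.008 0; 0 -7 0 -0.012 0 -0.007 0; 0 -7 0 -0.013 0 -0.005 0; 0 -7 0 -0.013 0 -0.0035 0; 0 -7 0 -0.0135 0 -0.002 0; 0 -7 0 -0.014 0 -0.0005 0; 0 -7 0 -0.014 0 0.0015 0; 0 -7 0 -0.0135 0 0.003 0';  python3 -m jog '0 -7 0 -0.013 0 0.0045 0; 0 -7 0 -0.0125 0 0.006 0; 0 -7 0 -0.0115 0 0.0075 0; 0 -7 0 -0.0105 0 0.009 0; 0 -6 0 -0.0095 0 0.010 0; 0 0 0 0 0 0 0'; python3 - <<'E'
from h import *
T=cam("top");S=cam("scene")
o=ctrl.get_obs();p=o["tool_pos"];print(p,o["orientation"],o["q"])
c,s=np.cos(.264),np.sin(.264);d=p-[646,168.5,0];print("local",c*d[0]+s*d[1],-s*d[0]+c*d[1])
crop(S,150,60,260,150,7,"c_s.png");crop(T,100,90,200,180,6,"c_t.png")
E
```

```text
time: 17.9
tool_pos: [585.3, 59.3, 287.7]
orientation: [-1.572, 0.002, 2.815]
force: [0.7, 0.6, -0.5]
gripper_width: -0.001
time: 18.5
tool_pos: [639.8, 16.3, 286.7]
orientation: [-1.57, 0.0, -2.88]
force: [0.5, 0.4, 0.6]
gripper_width: 0.001
[638.84238831  17.15840694 287.20868884] [-1.57065788e+00  6.11010713e-04 -2.88291493e+00] [ 2.70951736e-01  4.36583273e-01  5.09569367e-01  1.46321183e-04
 -1.64317315e+00 -1.22634340e-02]
local -46.40131601055828 -144.23046512094055
```

View pics/c_s.png

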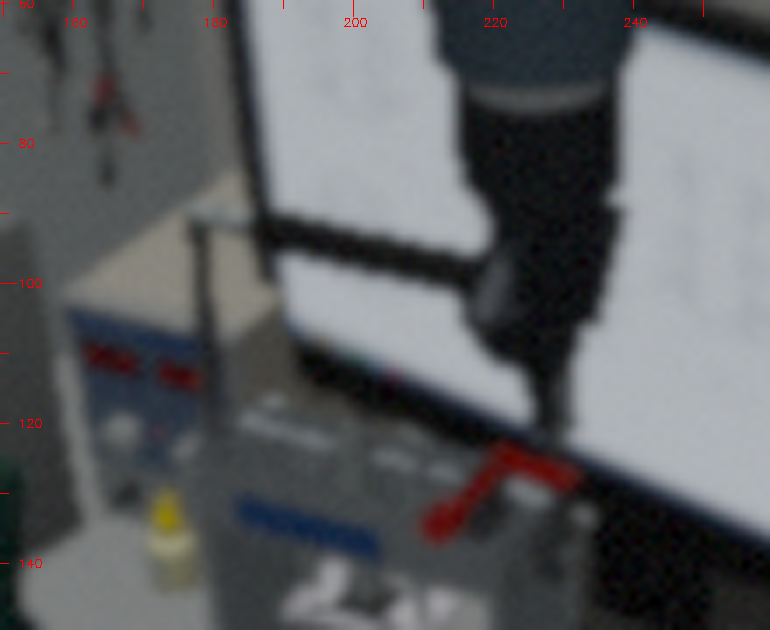

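View pics/c_t.png

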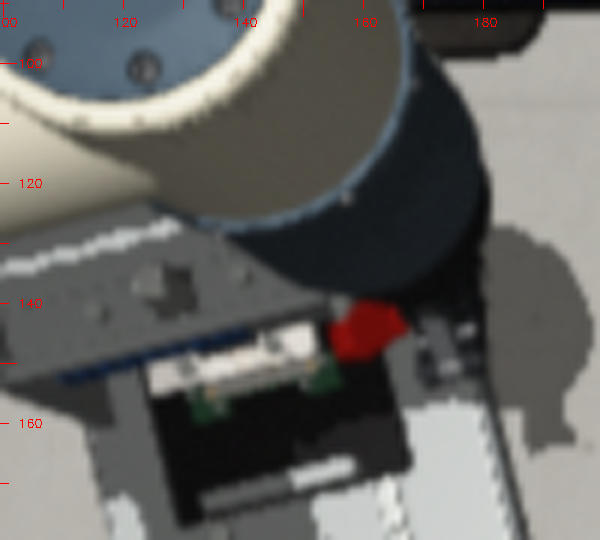

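```bash
python3 -m jog '0 0 0 0.004 0.02 0 0; 0 0 0 0 0.02 0 0; 0 0 0 0 0.008 0 0; 0 0 0 0 0 -0.008 0; 0 0 0 0 0 0 0'; python3 -m jog '0 0 0 0 0 -0.006 0; 0 0 0 0 0 -0.006 0; 0 0 0 0 0 -0.006 0; 0 0 0 0 0 -0.006 0; 0 0 0 0 0 0 0'; python3 - <<'E'
from h import *
T=cam("top");S=cam("scene")
o=ctrl.get_obs();p=o["tool_pos"];print(p,o["orientation"])
c,s=np.cos(.264),np.sin(.264);d=p-[646,168.5,0];print("local",c*d[0]+s*d[1],-s*d[0]+c*d[1])
crop(S,180,80,260,150,9,"c_s2.png")
E
```

```text
time: 19.1
tool_pos: [632.7, 24.9, 240.5]
orientation: [-1.57, 0.002, -2.88]
force: [-0.3, 0.9, -0.5]
gripper_width: 0.002
time: 19.6
tool_pos: [626.2, 48.1, 239.4]
orientation: [-1.572, 0.0, -2.879]
force: [0.6, 0.0, 0.2]
gripper_width: -0.002
[625.99988995  47.78966591 238.7211136 ] [-1.57201138e+00 -8.16878452e-04 -2.87973239e+00]
local -50.805827623472325 -111.30928549163602
```

View pics/c_s2.png

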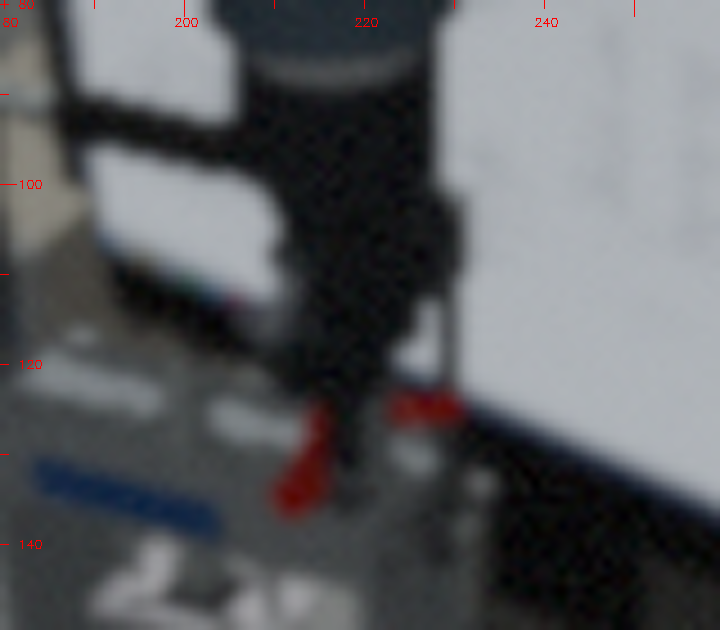

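```bash
python3 -m jog '0 0 0 0 0 -0.006 0; 0 0 0 0 0 -0.006 0; 0 0 0 0 0 -0.006 0; 0 0 0 0 0 -0.004 0; 0 0 0 0 0 0 0'; python3 -m jog '0 0 0 0 0 -0.004 0; 0 0 0 0 0 0 0';python3 -m jog '0 0 0 0 0 -0.003 0; 0 0 0 0 0 0 0'
```

```text
time: 20.2
tool_pos: [620.5, 69.1, 239.3]
orientation: [-1.571, 0.0, -2.879]
force: [0.1, -0.4, 0.0]
gripper_width: 0.0
time: 20.4
tool_pos: [619.5, 72.6, 239.0]
orientation: [-1.571, -0.0, -2.88]
force: [0.4, -1.6, 0.1]
gripper_width: 0.0
time: 20.6
tool_pos: [618.7, 75.3, 239.1]
orientation: [-1.571, -0.001, -2.88]
force: [-0.0, -1.5, -0.7]
gripper_width: -0.0
```

```bash
python3 -m jog '0 0 0 0 0 -0.003 0; 0 0 0 0 0 0 0';python3 -m jog '0 0 0 0 0 -0.003 0; 0 0 0 0 0 0 0';python3 -m jog '0 0 0 0 0 -0.002 0; 0 0 0 0 0 0 0'; python3 - <<'E'
from h import *
S=cam("scene")
o=ctrl.get_obs();p=o["tool_pos"]
c,s=np.cos(.264),np.sin(.264);d=p-[646,168.5,0];print("local",c*d[0]+s*d[1],-s*d[0]+c*d[1])
crop(S,180,80,260,150,9,"c_s3.png")
E
```

```text
time: 20.8
tool_pos: [617.9, 78.2, 239.2]
orientation: [-1.571, -0.0, -2.88]
force: [0.7, -1.0, 0.3]
gripper_width: -0.002
time: 21.0
tool_pos: [617.2, 81.1, 239.3]
orientation: [-1.571, 0.0, -2.88]
force: [-0.1, -1.7, 0.7]
gripper_width: -0.001
time: 21.2
tool_pos: [617.0, 81.7, 239.7]
orientation: [-1.569, 0.0, -2.881]
force: [1.2, -4.9, -0.8]
gripper_width: -0.001
local -50.61468061180619 -76.26193276638017
```

View pics/c_s3.png

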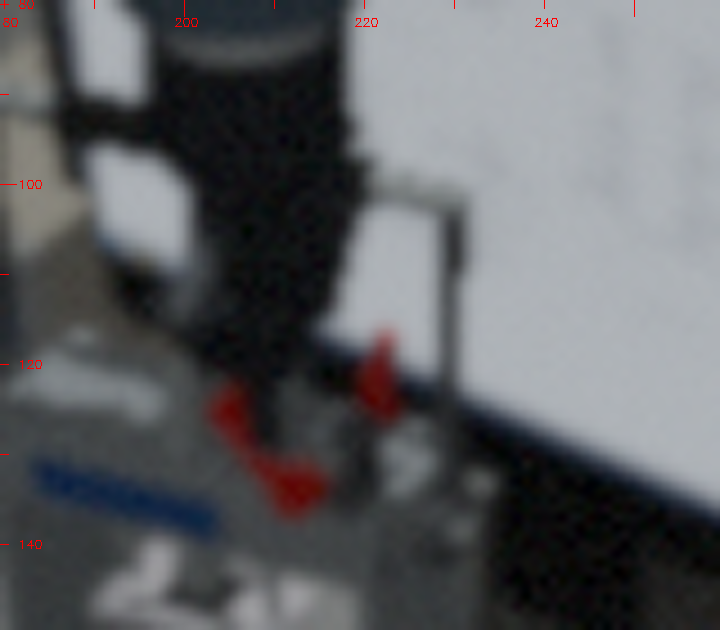

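```bash
python3 -m jog '0 0 0 0.003 0 0.012 0; 0 0 0 0.004 -0.02 0.004 0; 0 0 0 0.01 -0.04 0 0; 0 0 0 0.01 -0.04 0 0.05; 0 0 5 0 -0.02 0 0.06; 0 0 5 0 0 0 0.06; 0 0 5 0 0 0 0.06; 0 0 5 0 0 0 0.06'; cat > loc.py <<'E'
from h import *
o=ctrl.get_obs();p=o["tool_pos"]; M=R.from_euler("xyz",o["orientation"]).as_matrix()
g=p-M[:,1]*19
c,s=np.cos(.264),np.sin(.264)
L=lambda v:np.array([c*v[0]+s*v[1],-s*v[0]+c*v[1],v[2]])
print("TCP loc",L(p-[646,168.5,0]).round(1),"grasp loc",L(g-[646,168.5,0]).round(1),"F loc",L(o["force"]).round(1),"w",o["gripper_width"].round(3),"t",o["time"])
A=np.array([L(M[:,i]) for i in range(3)]).T; print("tool axes in press (cols)\n",A.round(3)); print("q",o["q"].round(2))
E
python3 loc.py
```

```text
time: 22.05
tool_pos: [594.8, 60.3, 360.0]
orientation: [-1.572, 0.354, -2.88]
force: [0.1, 0.8, -0.3]
gripper_width: 0.7Traceback (most recent call last):
  File "loc.py", line 6, in <module>
    print("TCP loc",L(p-[646,168.5,0]).round(1),"grasp loc",L(g-[646,168.5,0]).round(1),"F loc",L(o["force"]).round(1),"w",o["gripper_width"].round(3),"t",o["time"])
                                                                                                                           ^^^^^^^^^^^^^^^^^^^^^^^^
AttributeError: 'float' object has no attribute 'round'
```

```bash
sed -i 's/o\["gripper_width"\].round(3)/round(o["gripper_width"],3)/' loc.py; python3 loc.py; python3 - <<'E'
from h import *
T=cam("top");S=cam("scene")
c,s=np.cos(.264),np.sin(.264)
P=lambda l:np.array([646+c*l[0]-s*l[1],168.5+s*l[0]+c*l[1],l[2]])
L=[P((39,y,309)) for y in(-107,-70,0,70,107)]
crop(S,150,50,260,150,7,"l_s.png",L);crop(T,75,90,195,190,6,"l_t.png",L)
E
```

```text
TCP loc [-77.7 -91.  360. ] grasp loc [-84.3 -91.  377.8] F loc [ 0.3  0.7 -0.3] w 0.7 t 22.05
tool axes in press (cols)
 [[-0.938  0.347 -0.002]
 [ 0.003  0.    -1.   ]
 [-0.347 -0.938 -0.001]]
q [ 0.39  0.09  0.16  0.04 -1.28 -0.13]
```

View pics/l_s.png

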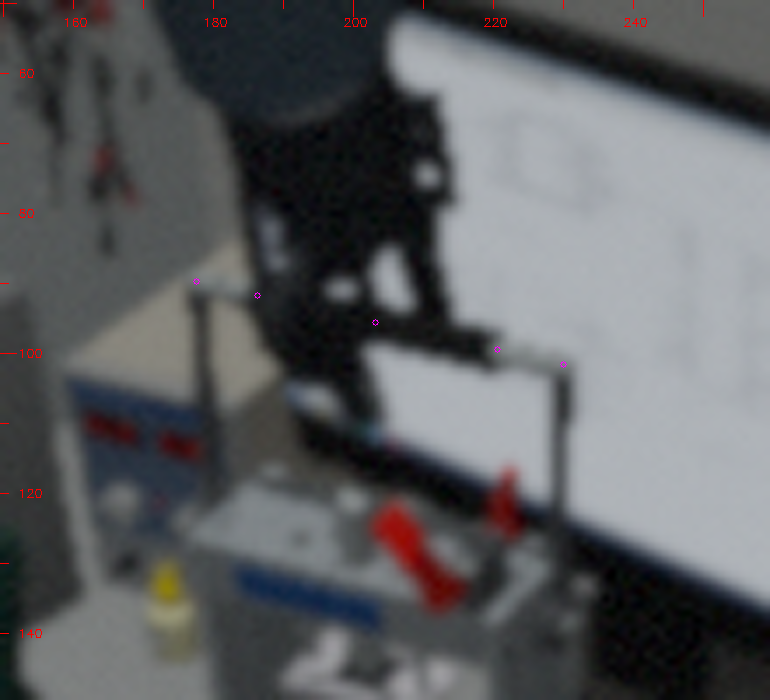

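View pics/l_t.png

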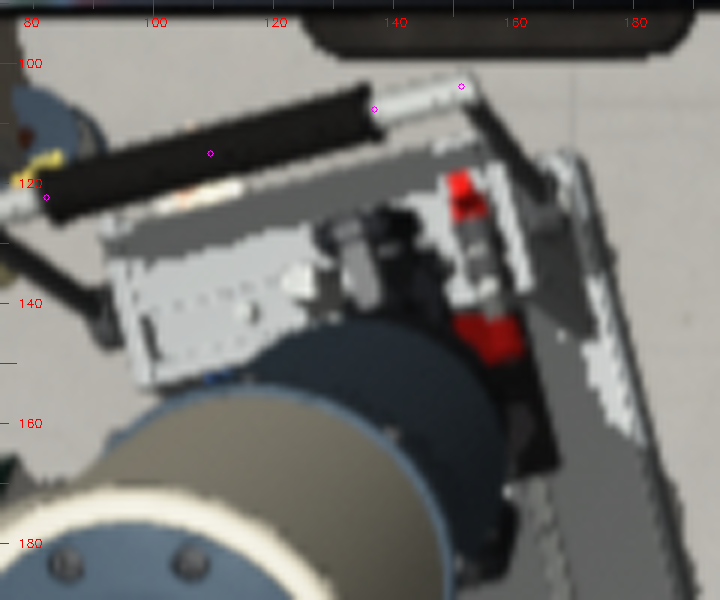

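```bash
python3 -m jog '0 0 0 -0.0228 0.008 -0.0228 0.06; 0 0 0 -0.0228 0.012 -0.0228 0.06; 0 0 0 -0.0228 0.012 -0.0228 0.06; 0 0 0 -0.0228 0.0155 -0.0228 0.06; 0 0 0 0 0 0 0.06; 0 0 0 0 0 0 0.06'; python3 loc.py
```

```text
time: 22.75
tool_pos: [670.1, 175.4, 344.5]
orientation: [-1.57, 0.346, -2.879]
force: [-0.2, -0.1, -1.1]
gripper_width: 0.702
TCP loc [ 25.1   0.4 344.5] grasp loc [ 18.7   0.4 362.3] F loc [-0.2 -0.  -1.1] w 0.702 t 22.75
tool axes in press (cols)
 [[-0.941  0.34  -0.002]
 [ 0.002 -0.001 -1.   ]
 [-0.34  -0.941  0.   ]]
q [ 0.53  0.29  0.35  0.09 -1.3  -0.28]
```

```bash
python3 -m jog '0 0 0 -0.001 0.015 0 0.06; 0 0 0 0 0.015 0 0.06; 0 0 0 0 0.015 0 0.06; 0 0 0 0 0.010 0 0.06; 0 0 0 0 0 0 0.06'; python3 loc.py;  python3 - <<'E'
from h import *
T=cam("top");S=cam("scene")
crop(S,160,50,250,140,8,"l_s2.png");crop(T,75,80,175,170,6,"l_t2.png")
E
```

```text
time: 23.25
tool_pos: [688.5, 179.1, 293.2]
orientation: [-1.571, 0.347, -2.881]
force: [-0.8, 1.0, 0.4]
gripper_width: 0.702
TCP loc [ 43.8  -0.9 293.2] grasp loc [ 37.3  -0.8 311.1] F loc [-0.5  1.2  0.4] w 0.702 t 23.25
tool axes in press (cols)
 [[-0.94   0.34  -0.003]
 [ 0.003 -0.001 -1.   ]
 [-0.34  -0.94   0.   ]]
q [ 0.52  0.33  0.27  0.09 -1.18 -0.28]
```

View pics/l_s2.png

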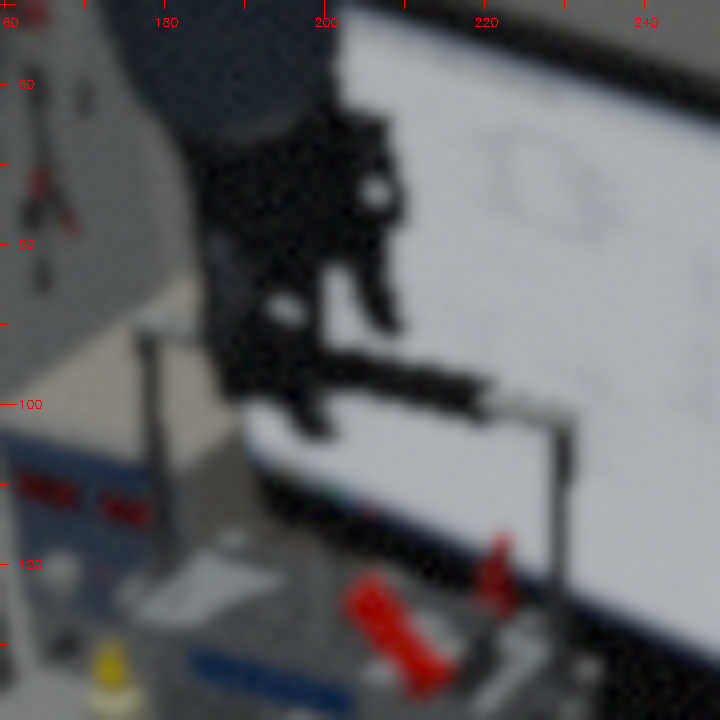

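```bash
python3 -m jog '0 0 0 0 0.003 0 0.06; 0 0 0 0 0 0 0.015; 0 0 0 0 0 0 0.015; 0 0 0 0 0 0 0.015; 0 0 0 0 0 0 0.015; 0 0 0 0 0 0 0.015'; python3 loc.py
```

```text
time: 23.95
tool_pos: [690.4, 180.3, 292.5]
orientation: [-1.571, 0.351, -2.88]
force: [1.8, 0.6, 1.1]
gripper_width: 0.262
TCP loc [ 4.590e+01 -2.000e-01  2.925e+02] grasp loc [ 3.940e+01 -1.000e-01  3.103e+02] F loc [1.9 0.1 1.1] w 0.262 t 23.95
tool axes in press (cols)
 [[-0.939  0.344 -0.003]
 [ 0.002 -0.001 -1.   ]
 [-0.344 -0.939 -0.   ]]
q [ 0.52  0.33  0.27  0.09 -1.17 -0.28]
```

```bash
cat > arc.py <<'E'
from h import *
import sys
a0,a1,n=float(sys.argv[1]),float(sys.argv[2]),int(sys.argv[3])
o=ctrl.get_obs(); M=R.from_euler("xyz",o["orientation"]).as_matrix(); c,s=np.cos(.264),np.sin(.264)
Z=np.array([[c,s,0],[-s,c,0],[0,0,1]]); A=Z@M
th=np.linspace(a0,a1,n+1)-.12
B=np.c_[22-140*np.sin(th),0*th,170+140*np.cos(th)]
g=Z@(o["tool_pos"]-M[:,1]*19.5-[646,168.5,0]); print("grasp",g.round(1),"angle est",np.arctan2(22-g[0],g[2]-170)+.12,"r",np.hypot(22-g[0],g[2]-170),"F",(Z@o["force"]).round(1))
D=np.diff(B,axis=0)@A
for k in range(0,n,8): print("; ".join("0 0 0 %.4f %.4f %.4f"%tuple(d/1000) for d in D[k:k+8]))
E
python3 arc.py 0 1.2 20
```

```text
grasp [ 3.920e+01 -1.000e-01  3.108e+02] angle est -0.001820067730733399 r 141.84974754228244 F [1.9 0.1 1.1]
0 0 0 0.0076 -0.0036 0.0000; 0 0 0 0.0078 -0.0031 0.0000; 0 0 0 0.0080 -0.0026 0.0000; 0 0 0 0.0081 -0.0022 0.0000; 0 0 0 0.0082 -0.0017 0.0000; 0 0 0 0.0083 -0.0012 0.0000; 0 0 0 0.0084 -0.0007 0.0000; 0 0 0 0.0084 -0.0002 0.0000
0 0 0 0.0084 0.0003 0.0000; 0 0 0 0.0084 0.0008 0.0000; 0 0 0 0.0083 0.0013 0.0000; 0 0 0 0.0082 0.0018 0.0000; 0 0 0 0.0081 0.0023 0.0000; 0 0 0 0.0079 0.0028 0.0000; 0 0 0 0.0077 0.0033 0.0000; 0 0 0 0.0075 0.0037 0.0000
0 0 0 0.0073 0.0042 0.0000; 0 0 0 0.0070 0.0046 0.0000; 0 0 0 0.0067 0.0050 0.0000; 0 0 0 0.0064 0.0054 0.0000
```

```bash
python3 -m jog '0 0 0 0.0076 -0.0036 0 0.015; 0 0 0 0.0078 -0.0031 0 0.015; 0 0 0 0.0080 -0.0026 0 0.015; 0 0 0 0 0 0 0.015'; python3 arc.py 0.18 1.2 17
```

```text
time: 24.35
tool_pos: [666.6, 174.2, 295.1]
orientation: [-1.572, 0.355, -2.88]
force: [3.9, 2.2, 4.2]
gripper_width: 0.262
grasp [1.460e+01 1.000e-01 3.134e+02] angle est 0.1714922545630209 r 143.5467939336669 F [4.3 1.1 4.2]
0 0 0 0.0081 -0.0022 0.0000; 0 0 0 0.0082 -0.0017 0.0000; 0 0 0 0.0083 -0.0012 0.0000; 0 0 0 0.0084 -0.0007 0.0000; 0 0 0 0.0084 -0.0002 0.0000; 0 0 0 0.0084 0.0003 0.0000; 0 0 0 0.0084 0.0008 0.0000; 0 0 0 0.0083 0.0013 0.0000
0 0 0 0.0082 0.0018 0.0000; 0 0 0 0.0081 0.0023 0.0000; 0 0 0 0.0079 0.0028 0.0000; 0 0 0 0.0078 0.0032 0.0000; 0 0 0 0.0075 0.0037 0.0000; 0 0 0 0.0073 0.0041 0.0000; 0 0 0 0.0070 0.0046 0.0000; 0 0 0 0.0068 0.0050 0.0000
0 0 0 0.0065 0.0054 0.0000
```

```bash
python3 -m jog '0 0 0 0.0081 -0.0012 0 0.015; 0 0 0 0.0082 -0.001 0 0.015; 0 0 0 0.0083 -0.0008 0 0.015; 0 0 0 0.0084 -0.0005 0 0.015; 0 0 0 0.0084 -0.0002 0 0.015; 0 0 0 0.0084 0.0003 0 0.015; 0 0 0 0 0 0 0.015'; python3 arc.py 0.54 1.2 11;  python3 - <<'E'
from h import *
T=cam("top");S=cam("scene")
crop(S,150,60,250,160,7,"l_s3.png")
E
```

```text
time: 25.05
tool_pos: [622.8, 162.8, 287.7]
orientation: [-1.572, 0.367, -2.879]
force: [-1.2, 2.7, 20.1]
gripper_width: 0.258
grasp [-30.9   0.5 305.9] angle est 0.4910941977432751 r 145.77714312109094 F [-0.4  2.9 20.1]
0 0 0 0.0084 0.0007 0.0000; 0 0 0 0.0083 0.0012 0.0000; 0 0 0 0.0082 0.0017 0.0000; 0 0 0 0.0081 0.0022 0.0000; 0 0 0 0.0080 0.0027 0.0000; 0 0 0 0.0078 0.0031 0.0000; 0 0 0 0.0076 0.0036 0.0000; 0 0 0 0.0074 0.0040 0.0000
0 0 0 0.0071 0.0045 0.0000; 0 0 0 0.0068 0.0049 0.0000; 0 0 0 0.0065 0.0053 0.0000
```

View pics/l_s3.png

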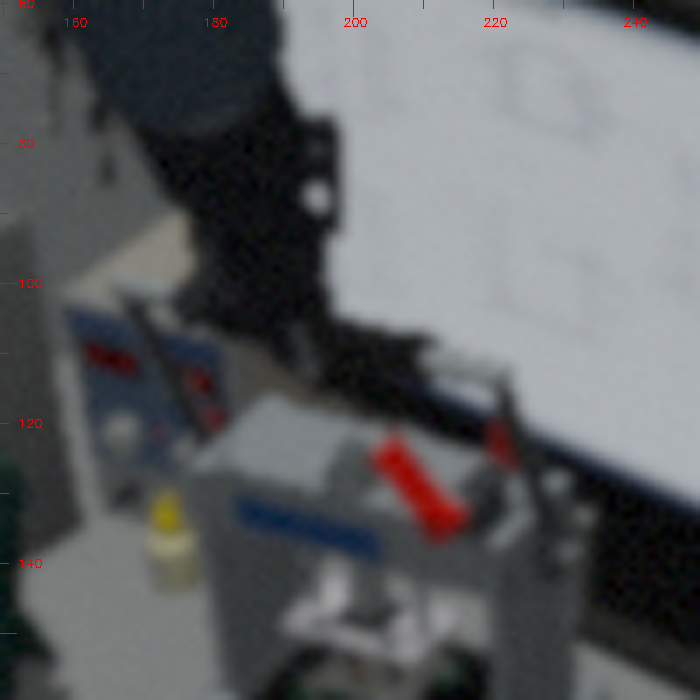

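```bash
python3 -m jog '0 0 0 0.0084 -0.001 0 0.015; 0 0 0 0.0083 0.0005 0 0.015; 0 0 0 0.0082 0.0012 0 0.015; 0 0 0 0 0 0 0.015'; python3 arc.py 0.72 1.2 8
```

```text
time: 25.55
tool_pos: [600.5, 156.9, 277.0]
orientation: [-1.572, 0.365, -2.879]
force: [1.2, 1.8, 16.2]
gripper_width: 0.256
grasp [-54.    0.7 295.3] angle est 0.66509493407466 r 146.48268979935582 F [ 1.6  1.5 16.2]
0 0 0 0.0081 0.0022 0.0000; 0 0 0 0.0080 0.0027 0.0000; 0 0 0 0.0078 0.0032 0.0000; 0 0 0 0.0076 0.0036 0.0000; 0 0 0 0.0074 0.0041 0.0000; 0 0 0 0.0071 0.0045 0.0000; 0 0 0 0.0068 0.0049 0.0000; 0 0 0 0.0065 0.0053 0.0000
```

```bash
python3 -m jog '0 0 0 0.0081 0.0022 0 0.015; 0 0 0 0.0080 0.0027 0 0.015; 0 0 0 0.0078 0.0032 0 0.015; 0 0 0 0.0076 0.0036 0 0.015; 0 0 0 0 0 0 0.015'; python3 arc.py 0.96 1.2 4
```

```text
time: 26.05
tool_pos: [574.4, 150.2, 252.1]
orientation: [-1.573, 0.359, -2.879]
force: [0.8, 3.4, 10.6]
gripper_width: 0.258
grasp [-80.7   1.  270.4] angle est 0.917040380165274 r 143.6158205042681 F [ 1.6  3.1 10.6]
0 0 0 0.0073 0.0041 0.0000; 0 0 0 0.0071 0.0045 0.0000; 0 0 0 0.0068 0.0050 0.0000; 0 0 0 0.0065 0.0054 0.0000
```

```bash
python3 -m jog '0 0 0 0.0073 0.0041 0 0.015; 0 0 0 0.0071 0.0045 0 0.015; 0 0 0 0.0068 0.0050 0 0.015; 0 0 0 0 0 0 0.015'; python3 arc.py 1.14 1.2 1; python3 -m jog '0 0 0 0.0065 0.0054 0 0.015; 0 0 0 0 0 0 0.015'; python3 arc.py 1.2 1.25 1
```

```text
time: 26.45
tool_pos: [559.9, 146.4, 231.2]
orientation: [-1.573, 0.358, -2.879]
force: [4.1, 3.2, 6.1]
gripper_width: 0.254
grasp [-95.7   1.1 249.5] angle est 1.0968811092784871 r 142.04384510744302 F [4.8 2.  6.1]
0 0 0 0.0065 0.0054 0.0000
time: 26.65
tool_pos: [556.4, 145.5, 224.4]
orientation: [-1.572, 0.36, -2.879]
force: [6.5, 3.7, 7.4]
gripper_width: 0.261
grasp [-99.4   1.1 242.6] angle est 1.1516335115617693 r 141.44773381804242 F [7.3 1.8 7.4]
0 0 0 0.0051 0.0047 0.0000
```

```bash
python3 -m jog '0 0 0 0.004 0.005 0 0.015; 0 0 0 0 0 0 0.015'; python3 arc.py 1.2 1.25 1; python3 -m jog '0 0 0 0.002 0.003 0 0.015; 0 0 0 0 0 0 0.015'; python3 arc.py 1.2 1.25 1
```

```text
time: 26.85
tool_pos: [554.6, 145.0, 220.0]
orientation: [-1.572, 0.361, -2.879]
force: [0.4, 2.2, 15.0]
gripper_width: 0.255
grasp [-101.2    1.1  238.3] angle est 1.1848945490061231 r 140.89311185509206 F [ 0.9  2.1 15. ]
0 0 0 0.0052 0.0047 0.0000
time: 27.05
tool_pos: [554.7, 145.0, 219.9]
orientation: [-1.572, 0.366, -2.879]
force: [-8.3, 1.4, 27.6]
gripper_width: 0.256
grasp [-101.2    1.1  238.1] angle est 1.1857277336381564 r 140.78206880497672 F [-7.7  3.5 27.6]
0 0 0 0.0052 0.0047 0.0000
```

```bash
python3 -m jog '0 0 0 -0.001 -0.0015 0 0.015; 0 0 0 0 0 0 0.015; 0 0 0 0 0 0 0.015'; python3 arc.py 1.2 1.25 1; python3 - <<'E'
from h import *
T=cam("top");S=cam("scene")
crop(S,145,75,245,185,6,"f_s.png");crop(T,80,90,200,200,6,"f_t.png")
cv2.imwrite("pics/f_full.png",cv2.cvtColor(T["img"],cv2.COLOR_RGB2BGR))
E
```

```text
time: 27.35
tool_pos: [554.7, 145.0, 220.0]
orientation: [-1.573, 0.363, -2.879]
force: [-5.2, 2.1, 21.9]
gripper_width: 0.257
grasp [-101.2    1.1  238.2] angle est 1.1852072969703862 r 140.84256668456092 F [-4.5  3.3 21.9]
0 0 0 0.0052 0.0047 0.0000
```

View pics/f_s.png

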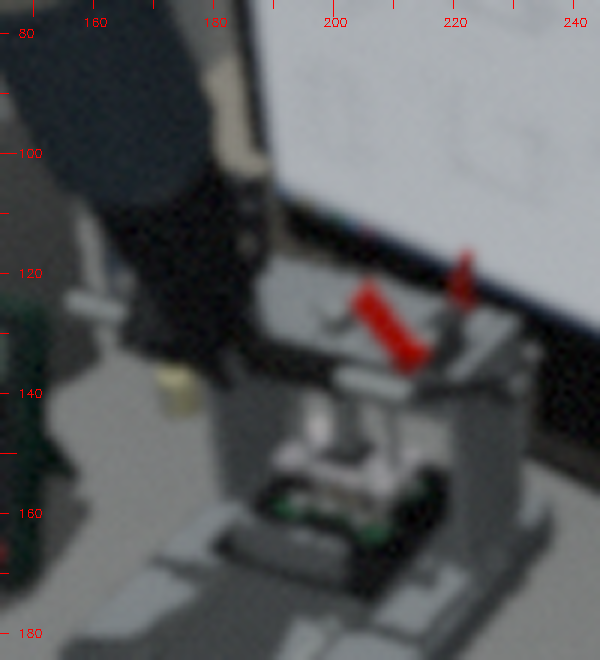

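View pics/f_t.png

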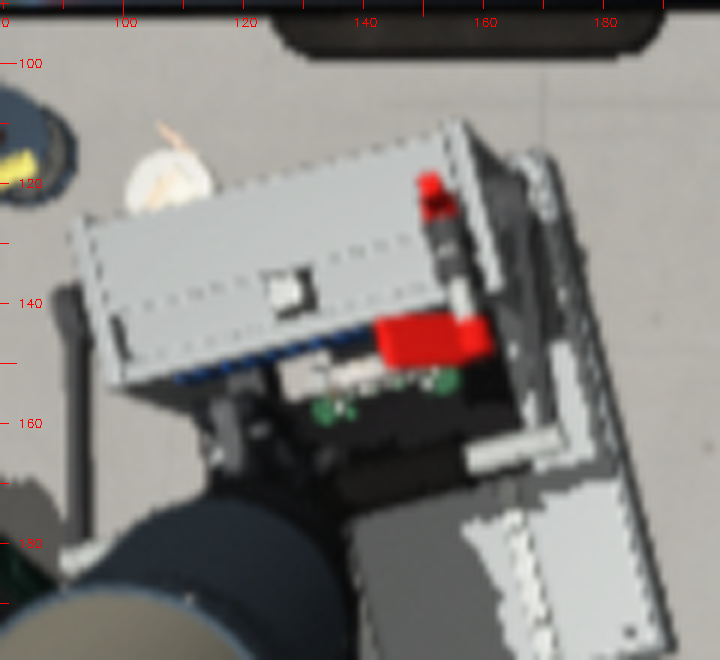

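View pics/f_full.png

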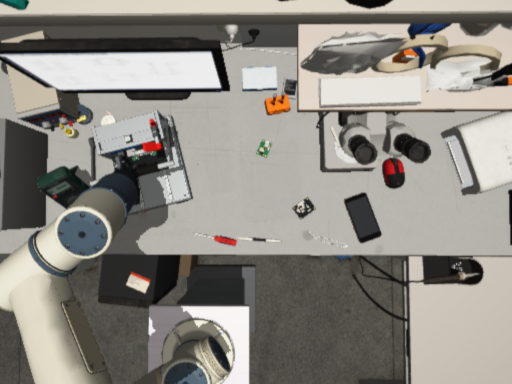

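```bash
python3 - <<'E'
from bench import ctrl
print(ctrl.finish_job())
E
```

```text
the job is handed in; nothing more can be done
None
```

The test is done in the order asked, and I handed the job in at about 27.4 s of the 67 s with the gripper still holding the lever down.

- **Board:** I pinched it by its 60 mm-apart edges and laid it in the nest. Contact with the bed was about 2 N, and both cameras showed it flat between the pins after release. I did not check it again through the press opening once it was clamped.
- **Carriage:** I pushed it until it met its end stop. The picture gave about 109 mm of travel from a start at roughly 1.4 mm, and the stop pushed back with 10–16 N.
- **Catch:** I flipped it until it stopped, with the force rising to 5 N. Pictures show the tab leaning in and the nose standing clear of the lever arm.
- **Lever:** I pulled it down by the grip bar until it no longer moved, even as the force rose from 15 to 28 N. I then eased off to about 22 N and the position stayed the same. My estimate from the tool position is 1.185 rad; over 1.08 counts as down.

**What disagreed:**
- The gripper reads about 2–3 mm narrower than the known sizes of the board and the bar.
- The bar's radius, worked out from the tool position, wandered between 141 and 146 mm during the pull, with up to about 20 N of side force.
- Two scene-camera points sat 1–2 pixels off the fitted press position.

The last overview picture shows the other boards, the phone and the tools where they were.

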